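# Load the analyser's sample tray, windows down

## Robot

A 7-joint arm with a two-finger parallel gripper is mounted at the origin on the work surface. World frame = base frame: x ahead of the robot, y to its left, z up, the work surface at z = 0. Lengths are in m, angles in degrees, forces in N, time in s.
With the tool pointing down it reaches from about 0.425 to 0.875 m from the base axis. Payload 4.7 kg.
Tool frame: the origin (TCP) lies midway between the tips of the shut fingers; the grasp point (between the pads) lies 19 mm behind it (manip.pinch_z is the distance from the TCP to the grasp point, in m); z points along the fingers, y is the line along which they close (so a half turn about z gives the same grasp; the last joint's range is limited). The gripper opens to 87 mm and grips with 3 to 60 N. Pads are 19 mm wide; open, the fingers measure 117 mm over their backs; the gripper's body (75 mm by 190 mm) begins 51 mm behind the grasp point.
Start: joints at [77.699, 18.392, -4.016, 83.108, 1.295, 78.541, -3.26], TCP at [0.147, -0.633, 0.223] pointing down, gripper open.
Joint ranges: [-163.93, 163.93], [-17.29, 119.83], [-79.2, 71.16], [3.27, 140.29], [-89.18, 269.18], [5.43, 117.66], [-154.24, 154.24]. Speed limits (degrees/s): [147.25, 147.25, 180, 180, 180, 180, 180].

## Interface

Orientations are given as a 3x3 rotation matrix whose columns are the frame's x, y, z axes.
In Python, from plant import manip gives the robot as it stands. The module is installed in compiled form; this text tells all that it offers.
- The arm moves only by the tool send_rows, never from a script. Its argument "steps" is a list of rows, each an object of numbers: "tx", "ty", "tz": the shift along the tool's x, y, z scaled (see below); "rx", "ry", "rz": the turn, a rotation vector about the tool's x, y, z scaled (see below); "grip": the finger opening in mm, from 0 to 87. In form: [{"tx": .., "ty": .., "tz": .., "rx": .., "ry": .., "rz": .., "grip": ..}, ...]. A call has 1 to 12 rows; each row is the pose to reach, as a shift and turn from the pose commanded when the call began, along the tool's axes at that moment, turning the shorter way round; what a row does not reach only later rows make up. The controller multiplies each number of a shift by 0.4 m and each number of a turn by 2 pi rad. A row lasts 1/8 s, in which the tool goes at most 62.5 mm and 10.7 degrees, less where a joint would pass 70% of its speed; a pose out of reach is approached as far as the arm can. A call with a number of a shift or a turn outside -1 to 1 is refused whole. A call with a gripper value outside its range is refused whole. The fingers move at their own pace and stop on an object; the grip force is fixed at half the most. Time passes only in rows, so rows that repeat a pose let the fingers close. It gives the time, the measured TCP pose, the force, the opening and the grip force at its end, in the units of the state.
- manip.sense(): the state, without advancing time (a new reading comes with each control period).
- manip.capture(name): name is "scene" or "top"; returns the picture (400x640x3 uint8, red, green, blue); there is no depth.
- manip.calibration(name): a dict with "fx", "fy", "cx", "cy" (pixels), "k1" (the pictures are not rectified: a ray, as slopes to the right and down, at radius r is drawn at 1 + k1 r^2 times it, then the intrinsics apply), "rvec" (rotation vector, rad) and "tvec" (3), from world to camera coordinates, as OpenCV has them. Camera axes: x right, y down, z forward; pixel columns grow to the right and rows downward; lengths in m; the calibration is good to about 2 mm. A picture is of the moment at which its call begins. calibration takes no time and is no camera call.
- manip.sign_off(): hands the job in; it is judged then, once.
The state is a dict: "clock": time; "q": joint angles; "joint_velocities": joint speeds; "joint_efforts": joint torques, N m; "tool_pos": TCP position; "tool_rot": TCP orientation; "wrist_force": force on the tool from outside, world axes, zero at the start; "moment": the same for the moment, N m; "width": finger opening in m; "gripper_force": force on a finger pad.
Only numpy, scipy, OpenCV 4.12 (cv2) and the standard library are available. Lean on these libraries where they do the work, as an engineer would, in place of code of your own. Each camera call takes 0.05 s, during which the arm holds its last target. There are 200 camera calls.

## Task

Pull the sample tray out from under the analyser's hood and put every sample cassette that is on the bench into a tray pocket of its own, seated flat with its round window facing down, turning over those that lie or stand otherwise. Then push the loaded tray fully home under the hood and, with it home, press the start button on top of the hood. Leave the bottle, beaker and jar where they are.

Things in the scene. Friction and masses are not known exactly. Their poses are not given: they have to be found in the camera images.
- cassette0: Sample cassette: white block 44 x 44 x 24 mm, about 60 g. WINDOW face: raised square border (5 mm wide, 3 mm high) round a dark round window in a 31 mm steel ring. Other face: plain back with three straight ribs. Origin: centre of the block; +z points out of the window face, x and y along the sides. It starts lying with the window up, or is absent.
- cassette1: Sample cassette: white block 44 x 44 x 24 mm, about 60 g. WINDOW face: raised square border (5 mm wide, 3 mm high) round a dark round window in a 31 mm steel ring. Other face: plain back with three straight ribs. Origin: centre of the block; +z points out of the window face, x and y along the sides. It starts lying with the window up, or is absent.
- cassette2: Sample cassette: white block 44 x 44 x 24 mm, about 60 g. WINDOW face: raised square border (5 mm wide, 3 mm high) round a dark round window in a 31 mm steel ring. Other face: plain back with three straight ribs. Origin: centre of the block; +z points out of the window face, x and y along the sides. It starts lying with the window down, or is absent.
- cassette3: Sample cassette: white block 44 x 44 x 24 mm, about 60 g. WINDOW face: raised square border (5 mm wide, 3 mm high) round a dark round window in a 31 mm steel ring. Other face: plain back with three straight ribs. Origin: centre of the block; +z points out of the window face, x and y along the sides. It starts standing on an edge (window sideways), or is absent.
- tray (a joint): Tray travel, m: 0 = home under the hood, 0.14 = fully out (stop); starts at 0 to 0.03. Slides level, opening towards the handle, square to the row of pockets; stays where left, friction 1.5 N. Tray: aluminium plate 292 mm (along the row) x 100 mm, top 22 mm above the bench, four square pockets. From 0.09 on the pockets are clear of the hood.
- tray_handle (a point): Grip point of the tray's handle, 12 mm under the top of an upright black tab in front of the row's middle (95 mm from the row's centre line): 24 mm wide along the row, 14 mm deep, top 55 mm above the bench. Tray home: 45 mm before the hood's front face. Hood: 400 mm long, 95 mm high for 130 mm, behind that 165 mm high; its opening is 52 mm high. x runs from pocket0 to pocket3.
- pocket0 (a point): Centre of the floor of tray pocket 0 (of four, 72 mm apart in a row): square, 50 x 50 mm, 7 mm deep, its floor 15 mm above the bench, sides parallel to the row. A seated cassette's origin is 12 mm above this point, its top 17 mm above the tray's top. x along the row, z up.
- pocket1 (a point): Centre of the floor of tray pocket 1 (of four, 72 mm apart in a row): square, 50 x 50 mm, 7 mm deep, its floor 15 mm above the bench, sides parallel to the row. A seated cassette's origin is 12 mm above this point, its top 17 mm above the tray's top. x along the row, z up.
- pocket2 (a point): Centre of the floor of tray pocket 2 (of four, 72 mm apart in a row): square, 50 x 50 mm, 7 mm deep, its floor 15 mm above the bench, sides parallel to the row. A seated cassette's origin is 12 mm above this point, its top 17 mm above the tray's top. x along the row, z up.
- pocket3 (a point): Centre of the floor of tray pocket 3 (of four, 72 mm apart in a row): square, 50 x 50 mm, 7 mm deep, its floor 15 mm above the bench, sides parallel to the row. A seated cassette's origin is 12 mm above this point, its top 17 mm above the tray's top. x along the row, z up.
- start (a joint): Travel of the start button, m: 0 = released, 0.006 = fully pressed; springs back. About 5 N presses it fully.
- start_top (a point): Centre of the top of the start button, a round grey push button 28 mm across on top of the hood, near its end; pressed straight down.
- amber_bottle: Bystander: amber bottle, 70 mm across, 140 mm tall; origin at the centre of its underside.
- beaker: Bystander: clear beaker, 70 mm across, 85 mm tall; origin at the centre of its underside.
- jar: Bystander: small jar, 60 mm across, 70 mm tall; origin at the centre of its underside.
There are look-alikes about, which are no part of the job. Leave any purple look-alike of the cassette3 alone.

How it is judged (in metres and radians):
On the way, in this order (a step that is already met when the one before it is completed fails the run):
1. the tray is pulled out (80 mm or more) (value of joint tray above 0.08 m), for 0.2 s.
2. every cassette is seated in a pocket, window down, and the tray is home (within 6 mm) (((horizontal distance between cassette0 and pocket0 below 0.006 m and z of cassette0 in the frame of pocket0 below 0.0145 m) or (horizontal distance between cassette0 and pocket1 below 0.006 m and z of cassette0 in the frame of pocket1 below 0.0145 m) or (horizontal distance between cassette0 and pocket2 below 0.006 m and z of cassette0 in the frame of pocket2 below 0.0145 m) or (horizontal distance between cassette0 and pocket3 below 0.006 m and z of cassette0 in the frame of pocket3 below 0.0145 m)) and angle between each of cassette0, cassette1, cassette2, cassette3's own z axis and vertical above 3.05 rad and ((horizontal distance between cassette1 and pocket0 below 0.006 m and z of cassette1 in the frame of pocket0 below 0.0145 m) or (horizontal distance between cassette1 and pocket1 below 0.006 m and z of cassette1 in the frame of pocket1 below 0.0145 m) or (horizontal distance between cassette1 and pocket2 below 0.006 m and z of cassette1 in the frame of pocket2 below 0.0145 m) or (horizontal distance between cassette1 and pocket3 below 0.006 m and z of cassette1 in the frame of pocket3 below 0.0145 m)) and ((horizontal distance between cassette2 and pocket0 below 0.006 m and z of cassette2 in the frame of pocket0 below 0.0145 m) or (horizontal distance between cassette2 and pocket1 below 0.006 m and z of cassette2 in the frame of pocket1 below 0.0145 m) or (horizontal distance between cassette2 and pocket2 below 0.006 m and z of cassette2 in the frame of pocket2 below 0.0145 m) or (horizontal distance between cassette2 and pocket3 below 0.006 m and z of cassette2 in the frame of pocket3 below 0.0145 m)) and ((horizontal distance between cassette3 and pocket0 below 0.006 m and z of cassette3 in the frame of pocket0 below 0.0145 m) or (horizontal distance between cassette3 and pocket1 below 0.006 m and z of cassette3 in the frame of pocket1 below 0.0145 m) or (horizontal distance between cassette3 and pocket2 below 0.006 m and z of cassette3 in the frame of pocket2 below 0.0145 m) or (horizontal distance between cassette3 and pocket3 below 0.006 m and z of cassette3 in the frame of pocket3 below 0.0145 m)) and value of joint tray below 0.006 m), for 0.2 s.
3. the start button is pressed (4 mm or more) with the tray home (value of joint start above 0.004 m and value of joint tray below 0.006 m), for 0.05 s.
At the end, for the whole second after the job is handed in: Every cassette present lies in a pocket of its own: origin within 6 mm of the pocket's centre, no more than 14.5 mm above its floor, window face down within 0.09 rad, at rest; the tray is within 6 mm of home and the start button released (all of step 2 and value of joint start below 0.002 m and linear speed of each of cassette0, cassette1, cassette2, cassette3 below 0.02 m/s); the robot touches nothing.
It fails at once if the bottle, beaker or jar is moved more than 40 mm or tipped over (distance of any of amber_bottle, beaker, jar from where it was at the start of the episode above 0.04 m or angle between any of amber_bottle, beaker, jar's own z axis and vertical above 0.6 rad).
Of cassette0, cassette1, cassette2, cassette3 only 3 to 4 are there at a start; the rules pass over those that are not, and their reading is None.
At some moment in a run one of cassette0, cassette1, cassette2, cassette3 may be knocked a few centimetres aside while the robot is not near it.
Once in a run the grip may slacken for a moment while it holds something.
It also fails if it takes over 210 s, if anything falls off the work surface, if the arm or the gripper's body presses on something with over 40 N, if the wrist force passes 120 N, or if a joint passes its speed limit or range.

## Working session

There is one attempt and no reset: what is moved stays moved. The work goes in short steps, Python scripts to look and compute and a tool call to move; the robot and the scene stay as the last step left them, time stands still between calls to the robot, and variables do not carry over. Pictures are saved under pics/ and viewed, at most 14 in all, crops included, and the job is handed in when it is done.

Besides the shell and the picture viewer there is one more tool, called after "Emit:" by a JSON object that holds its "api" and its "payload". send_rows: Moves the arm, as the interface text tells. Its arguments: {"type":"object","properties":{"steps":{"type":"array","items":{"type":"object","properties":{"tx":{"type":"number"},"ty":{"type":"number"},"tz":{"type":"number"},"rx":{"type":"number"},"ry":{"type":"number"},"rz":{"type":"number"},"grip":{"type":"number"}}}}},"required":["steps"]}

```bash
mkdir -p pics; ls; python3 - <<'E'
from plant import manip
import cv2
s=manip.sense(); print(s)
for n in("scene","top"):
    c=manip.calibration(n); print(n,c)
    cv2.imwrite(f"pics/{n}0.png",manip.capture(n)[:,:,::-1])
E
```

```text
pics
{'clock': 0.0, 'q': array([77.70180725, 18.43958925, -4.01497308, 83.17609799,  1.29341351,
       78.5398904 , -3.25952021]), 'joint_velocities': array([ 0.12597438, -0.04206101, -0.03717123,  0.04580163,  0.03809824,
       -0.05493238,  0.0156311 ]), 'joint_efforts': array([ 3.62542796e-04, -4.91284382e+01, -4.03770134e-01, -3.12527740e+01,
       -6.39860937e-02,  4.36292519e-02,  1.52546654e-04]), 'tool_pos': array([ 0.14721752, -0.63253469,  0.22144494]), 'tool_rot': array([[ 9.73945867e-01,  2.26780041e-01, -5.11713619e-04],
       [ 2.26780605e-01, -9.73944094e-01,  1.85967473e-03],
       [-7.66433461e-05, -1.92726924e-03, -9.99998140e-01]]), 'wrist_force': array([0.1869934 , 0.8485636 , 0.52189731]), 'moment': array([ 0.03334233, -0.04787875, -0.03480631]), 'gripper_force': 0.0, 'width': 0.08668084413460987}
scene {'fx': 398.9705695413062, 'fy': 398.9705695413062, 'cx': 322.2047697143004, 'cy': 199.56380244621928, 'k1': -0.02905281162600439, 'rvec': array([ 2.00563857,  1.27424705, -0.57046676]), 'tvec': array([-0.17677482, -0.28694384,  1.43011766])}
top {'fx': 382.02252991163914, 'fy': 382.02252991163914, 'cx': 315.80303092927915, 'cy': 195.71234935234202, 'k1': 0.0024016296936864305, 'rvec': array([ 2.14897731, -2.12907749,  0.1228974 ]), 'tvec': array([-0.05359825,  0.60636421,  1.08143121])}
```

View pics/scene0.png

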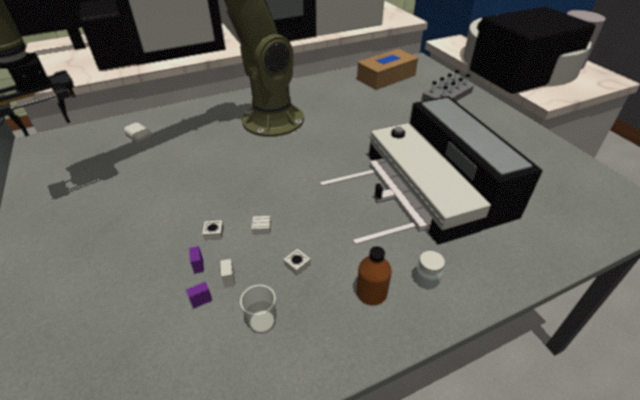

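View pics/top0.png

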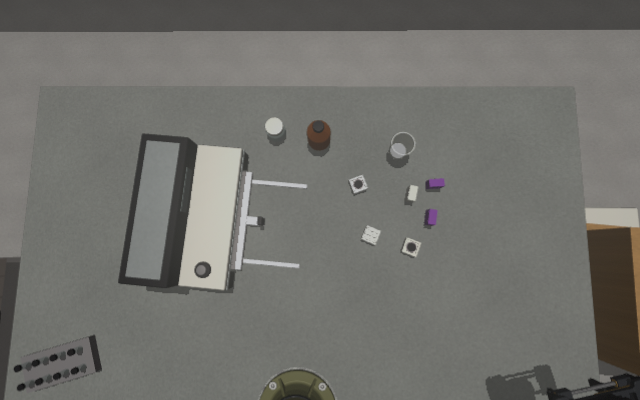

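The scene shows four cassettes: window up at (212,228) and (297,260), ribs up at (261,222), and standing at (227,271). Two purple decoys are at (196,259) and (199,294), and the tray handle is at (380,190). In the top view the same cassettes are at (411,247), (358,184), (371,235) and (412,193), with the button at (203,270) and the handle at (259,221).

```bash
cat > h.py <<'E'
import numpy as np, cv2, json, sys
from scipy.spatial.transform import Rotation as R
from plant import manip
def dist(n):
    c=manip.calibration(n); K=np.array([[c['fx'],0,c['cx']],[0,c['fy'],c['cy']],[0,0,1]]); return c,K,np.array([c['k1'],0,0,0])
def proj(n,P):
    c,K,D=dist(n); return cv2.projectPoints(np.float64(P).reshape(-1,1,3),c['rvec'],c['tvec'],K,D)[0].reshape(-1,2)
def back(n,uv,z):
    c,K,D=dist(n); p=cv2.undistortPoints(np.float64(uv).reshape(-1,1,2),K,D).reshape(-1,2)
    M=cv2.Rodrigues(c['rvec'])[0]; o=-M.T@c['tvec']; d=np.c_[p,np.ones(len(p))]@M
    return o+d*((z-o[2])/d[:,2])[:,None]
def ortho(n,img,x0,x1,y0,y1,z,s=1000.):
    # rows: x from x1 down to x0; cols: y from y1 down to y0
    X,Y=np.meshgrid(np.arange(x1,x0,-1/s),np.arange(y1,y0,-1/s),indexing='ij')
    uv=proj(n,np.stack([X,Y,np.full_like(X,z)],-1)).astype(np.float32).reshape(X.shape+(2,))
    return cv2.remap(img,uv[...,0],uv[...,1],cv2.INTER_CUBIC)
def save(name,img): cv2.imwrite(f'pics/{name}.png',img[:,:,::-1])
def down(yaw): # tool z down, tool x at heading yaw (deg) in the plane
    return R.from_euler('z',yaw,degrees=True)*R.from_euler('x',180,degrees=True)
def tilt(yaw,t): # tilt t deg about tool y (closing axis) from down(yaw)
    return down(yaw)*R.from_euler('y',t,degrees=True)
def row(P,Rt,cur=None):
    s=manip.sense(); p,r=(s['tool_pos'],R.from_matrix(s['tool_rot'])) if cur is None else cur
    t=r.inv().apply(np.array(P)-p)/.4; w=(r.inv()*Rt).as_rotvec()/(2*np.pi)
    return [round(float(v),4) for v in np.r_[t,w]]
def show(seq):
    "seq of (P,R) relative to the pose now"
    for P,Rt in seq: print(dict(zip(['tx','ty','tz','rx','ry','rz'],row(P,Rt))))
def st():
    s=manip.sense(); print('t%.2f'%s['clock'],s['tool_pos'].round(4),'q',s['q'].round(1),'F',s['wrist_force'].round(1),'w%.4f'%s['width'],'g%.1f'%s['gripper_force'])
E
python3 - <<'E'
from h import *
im=cv2.imread('pics/top0.png')[:,:,::-1]
for nm,uv,z in [('winA',(411,247),.024),('winB',(358,184),.024),('rib',(371,235),.024),('stand',(412,193),.044),('button',(203,270),.1),('handle',(261,221),.055),('bottle',(318,127),.14),('beaker',(403,143),.085),('jar',(274,126),.07),('purple1',(436,183),.024),('purple2',(432,217),.044),('railend',(306,186),.01),('railend2',(298,265),.01)]:
    print(nm,back('top',[uv],z)[0].round(3))
o=ortho('top',im,.33,.68,-.42,-.12,.024)
save('ortA',cv2.resize(o,None,fx=1.7,fy=1.7,interpolation=cv2.INTER_CUBIC))
o=ortho('top',im,.22,.68,-.1,.4,.022)
save('ortB',o)
E
```

```text
winA [ 0.461 -0.327  0.024]
winB [ 0.646 -0.173  0.024]
rib [ 0.494 -0.211  0.024]
stand [ 0.617 -0.329  0.044]
button [0.392 0.256 0.1  ]
handle [0.53  0.109 0.055]
bottle [ 0.784 -0.054  0.14 ]
beaker [ 0.755 -0.297  0.085]
jar [0.809 0.077 0.07 ]
purple1 [ 0.65  -0.405  0.024]
purple2 [ 0.547 -0.384  0.044]
railend [ 0.641 -0.017  0.01 ]
railend2 [0.404 0.003 0.01 ]
```

View pics/ortA.png

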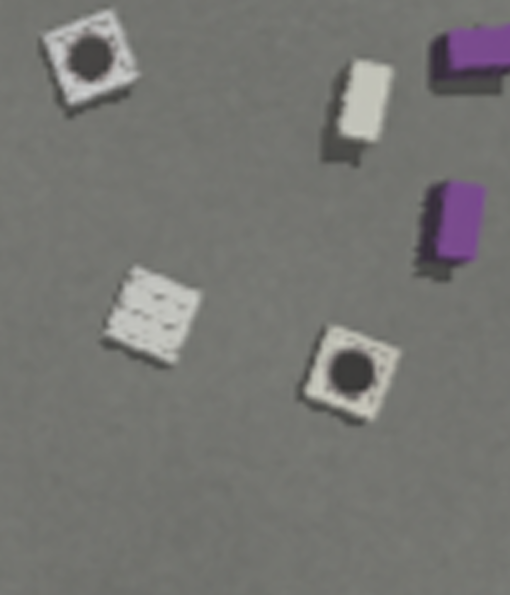

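View pics/ortB.png

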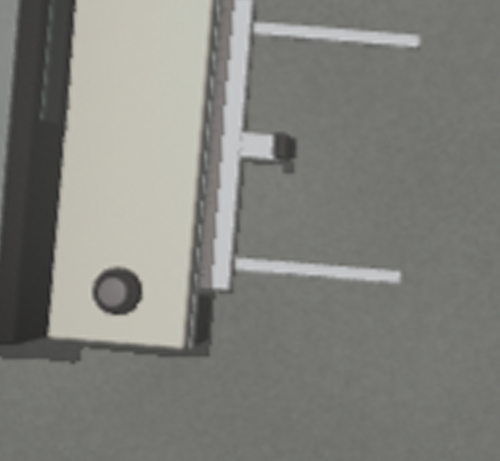

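OrtA shows the rib-up cassette and the two window-up ones clearly. OrtB shows the rails, with an opening direction about 4.5° off −y, the handle tab at about (285,147), and the button at (113,292). Next I fit the poses and look closer at the standing cassette and the handle.

```bash
cat >> h.py <<'E'
def fitc(img,P,z,n='top',half=.045,thr=120):
    "fit white rect near P at plane z -> centre, sizes, angle(deg, of long side, world)"
    s=2000.; o=ortho(n,img,P[0]-half,P[0]+half,P[1]-half,P[1]+half,z,s)
    m=(o.min(2)>thr).astype(np.uint8); m=cv2.morphologyEx(m,cv2.MORPH_CLOSE,np.ones((25,25)))
    k,l,stt,ce=cv2.connectedComponentsWithStats(m)
    i=1+np.argmax(stt[1:,4]-20*np.hypot(*(ce[1:]-m.shape[0]/2).T)); c=max(cv2.findContours((l==i).astype(np.uint8),0,2)[0],key=cv2.contourArea)
    r=cv2.minAreaRect(c); b=cv2.boxPoints(r); xy=lambda q:np.array([P[0]+half-q[1]/s,P[1]+half-q[0]/s])
    e=[xy(b[1])-xy(b[0]),xy(b[2])-xy(b[1])]; e=max(e,key=np.linalg.norm)
    return xy(r[0]).round(4),(np.array(r[1])/s).round(4),round(float(np.degrees(np.arctan2(e[1],e[0])))%180,1)
E
python3 - <<'E'
from h import *
im=cv2.imread('pics/top0.png')[:,:,::-1]; sc=cv2.imread('pics/scene0.png')[:,:,::-1]
for nm,P,z in [('winA',(.461,-.327),.024),('winB',(.646,-.173),.024),('rib',(.494,-.211),.024),('stand',(.617,-.329),.044)]:
    print(nm,fitc(im,P,z))
a=cv2.resize(sc[205:305,180:320],None,fx=5,fy=5,interpolation=cv2.INTER_CUBIC)[:, :]
b=cv2.resize(im[205:240,235:275],None,fx=10,fy=10,interpolation=cv2.INTER_CUBIC)
c=np.zeros((500+0,700,3),np.uint8); c[:]=a; d=np.zeros((600,800,3),np.uint8); d[:400,:560]=cv2.resize(a,(560,400)); d[400:600,560:]=cv2.resize(b,(240,200))
d[0:350-0,560:]=cv2.resize(b,(240,350))[:, :]; d[400:,:]=0
save('mix',d[:400])
print(proj('scene',[[.617,-.329,.022]]), back('top',[[303,400]],0))
c=manip.calibration('scene');M=cv2.Rodrigues(c['rvec'])[0];print('scenecam',-M.T@c['tvec'])
E
```

```text
winA (array([ 0.4616, -0.3275]), array([0.0486, 0.048 ]), 68.2)
winB (array([ 0.6482, -0.1737]), array([0.0478, 0.0482]), 111.4)
rib (array([ 0.496 , -0.2106]), array([0.0487, 0.0479]), 67.7)
stand (array([ 0.6188, -0.3305]), array([0.0273, 0.0471]), 167.5)
[[227.46847775 272.58922557]] [[ 0.02707964 -0.0169804   0.        ]]
scenecam [ 1.21185765 -0.36870132  0.74450185]
```

View pics/mix.png

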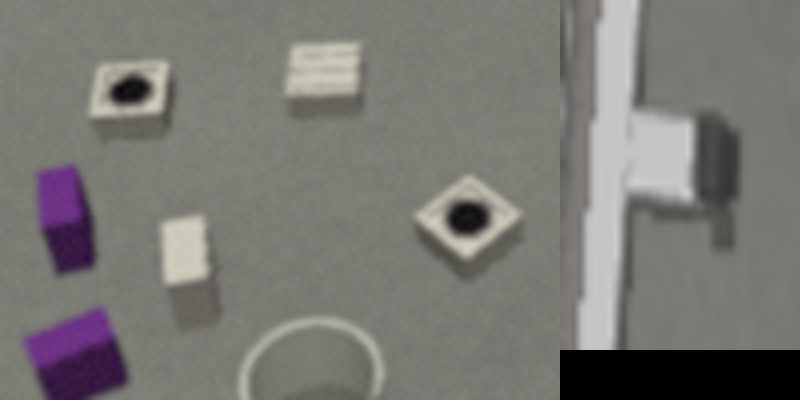

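The standing cassette shows rib bumps on its right edge (scene (208,255)), so its back faces +y and its window faces −y. The handle tab's top is centred at top-camera pixel (260,220.5). Pulling out the tray first.

```bash
cat >> h.py <<'E'
def plan(calls,pose=None):
    "calls: list of lists of (P,R,n); each call relative to the end of the previous"
    s=manip.sense(); cur=(s['tool_pos'],R.from_matrix(s['tool_rot']))
    for c in calls:
        print('call')
        for P,Rt in c:
            d=np.linalg.norm(np.array(P)-cur[0]); print(' ',dict(zip(['tx','ty','tz','rx','ry','rz'],row(P,Rt,cur))))
        cur=(np.array(c[-1][0]),c[-1][1])
E
python3 - <<'E'
from h import *
print(back('top',[[260,220.5],[257.5,220.5],[262,220.5]],.055).round(4))
H=np.array([.531,.112]); r=down(85.6)
plan([[((.38,-.40,.22),down(50)),((.49,-.25,.22),down(85.6))],[((*H,.16),r),((*H,.033),r)]])
E
```

```text
[[0.5315 0.112  0.055 ]
 [0.5314 0.1193 0.055 ]
 [0.5315 0.1062 0.055 ]]
call
  {'tx': 0.6985, 'ty': -0.4343, 'tz': 0.0046, 'rx': -0.0003, 'ry': -0.0001, 'rz': -0.1025}
  {'tx': 1.0514, 'ty': -0.7371, 'tz': 0.0051, 'rx': -0.0002, 'ry': -0.0002, 'rz': -0.2014}
call
  {'tx': 0.9102, 'ty': 0.0328, 'tz': 0.15, 'rx': 0.0, 'ry': 0.0, 'rz': 0.0}
  {'tx': 0.9102, 'ty': 0.0328, 'tz': 0.4675, 'rx': 0.0, 'ry': 0.0, 'rz': 0.0}
```

Emit:
{"api": "send_rows", "payload": {"steps": [{"tx": 0.7, "ty": -0.43, "tz": 0, "rz": -0.1, "grip": 70}, {"tx": 0.7, "ty": -0.43, "tz": 0, "rz": -0.1, "grip": 70}, {"tx": 0.7, "ty": -0.43, "tz": 0, "rz": -0.1, "grip": 70}, {"tx": 0.7, "ty": -0.43, "tz": 0, "rz": -0.1, "grip": 70}, {"tx": 1.0, "ty": -0.72, "tz": 0, "rz": -0.2014, "grip": 70}, {"tx": 1.0, "ty": -0.72, "tz": 0, "rz": -0.2014, "grip": 70}, {"tx": 1.0, "ty": -0.72, "tz": 0, "rz": -0.2014, "grip": 70}, {"tx": 1.0, "ty": -0.72, "tz": 0, "rz": -0.2014, "grip": 70}, {"tx": 1.0, "ty": -0.72, "tz": 0, "rz": -0.2014, "grip": 70}, {"tx": 1.0, "ty": -0.72, "tz": 0, "rz": -0.2014, "grip": 70}]}}

```text
invalid input at $.steps[0]: expected keys tx, ty, tz, rx, ry, rz, grip
```

```bash
python3 - <<'E'
from h import *
st(); H=np.array([.5315,.112]); r=down(85.6)
plan([[((*H,.13),r),((*H,.033),r)]])
E
```

```text
t0.10 [ 0.1473 -0.6326  0.2216] q [77.7 18.4 -4.  83.2  1.3 78.5 -3.3] F [ 1.2 -0.2 -0.2] w0.0868 g0.0
call
  {'tx': 1.3578, 'ty': -1.5946, 'tz': 0.2316, 'rx': -0.0002, 'ry': -0.0002, 'rz': -0.2014}
  {'tx': 1.3578, 'ty': -1.5942, 'tz': 0.4741, 'rx': -0.0002, 'ry': -0.0002, 'rz': -0.2014}
```

All keys are required in every row.

Emit:
{"api": "send_rows", "payload": {"steps": [{"tx": 0.7, "ty": -0.43, "tz": 0, "rx": 0, "ry": 0, "rz": -0.1, "grip": 70}, {"tx": 0.7, "ty": -0.43, "tz": 0, "rx": 0, "ry": 0, "rz": -0.1, "grip": 70}, {"tx": 0.7, "ty": -0.43, "tz": 0, "rx": 0, "ry": 0, "rz": -0.1, "grip": 70}, {"tx": 0.7, "ty": -0.43, "tz": 0, "rx": 0, "ry": 0, "rz": -0.1, "grip": 70}, {"tx": 1, "ty": -0.72, "tz": 0, "rx": 0, "ry": 0, "rz": -0.2014, "grip": 70}, {"tx": 1, "ty": -0.72, "tz": 0, "rx": 0, "ry": 0, "rz": -0.2014, "grip": 70}, {"tx": 1, "ty": -0.72, "tz": 0, "rx": 0, "ry": 0, "rz": -0.2014, "grip": 70}, {"tx": 1, "ty": -0.72, "tz": 0, "rx": 0, "ry": 0, "rz": -0.2014, "grip": 70}, {"tx": 1, "ty": -0.72, "tz": 0, "rx": 0, "ry": 0, "rz": -0.2014, "grip": 70}, {"tx": 1, "ty": -0.72, "tz": 0, "rx": 0, "ry": 0, "rz": -0.2014, "grip": 70}]}}

```text
clock: 1.35
tool_pos: [0.4711, -0.2624, 0.2221]
tool_rot: [[0.077, 0.997, -0.001], [0.997, -0.077, -0.0], [-0.0, -0.001, -1.0]]
wrist_force: [0.9, -0.7, 1.3]
width: 0.07
gripper_force: 0.0
```

```bash
python3 - <<'E'
from h import *
st(); H=np.array([.5315,.112]); r=down(85.6)
plan([[((*H,.13),r),((*H,.033),r)]])
E
```

```text
t1.35 [ 0.4711 -0.2624  0.2221] q [ 53.8   6.7 -29.5  98.1   3.4  76.2  19.2] F [ 0.9 -0.7  1.3] w0.0700 g0.0
call
  {'tx': 0.9448, 'ty': 0.0789, 'tz': 0.2298, 'rx': -0.0002, 'ry': 0.0001, 'rz': -0.0}
  {'tx': 0.945, 'ty': 0.0792, 'tz': 0.4723, 'rx': -0.0002, 'ry': 0.0001, 'rz': -0.0}
```

Emit:
{"api": "send_rows", "payload": {"steps": [{"tx": 0.945, "ty": 0.079, "tz": 0.23, "rx": 0, "ry": 0, "rz": 0, "grip": 60}, {"tx": 0.945, "ty": 0.079, "tz": 0.23, "rx": 0, "ry": 0, "rz": 0, "grip": 60}, {"tx": 0.945, "ty": 0.079, "tz": 0.23, "rx": 0, "ry": 0, "rz": 0, "grip": 60}, {"tx": 0.945, "ty": 0.079, "tz": 0.23, "rx": 0, "ry": 0, "rz": 0, "grip": 60}, {"tx": 0.945, "ty": 0.079, "tz": 0.23, "rx": 0, "ry": 0, "rz": 0, "grip": 60}, {"tx": 0.945, "ty": 0.079, "tz": 0.23, "rx": 0, "ry": 0, "rz": 0, "grip": 60}, {"tx": 0.945, "ty": 0.079, "tz": 0.23, "rx": 0, "ry": 0, "rz": 0, "grip": 60}, {"tx": 0.945, "ty": 0.079, "tz": 0.35, "rx": 0, "ry": 0, "rz": 0, "grip": 60}, {"tx": 0.945, "ty": 0.079, "tz": 0.472, "rx": 0, "ry": 0, "rz": 0, "grip": 60}, {"tx": 0.945, "ty": 0.079, "tz": 0.472, "rx": 0, "ry": 0, "rz": 0, "grip": 10}, {"tx": 0.945, "ty": 0.079, "tz": 0.472, "rx": 0, "ry": 0, "rz": 0, "grip": 10}, {"tx": 0.945, "ty": 0.079, "tz": 0.472, "rx": 0, "ry": 0, "rz": 0, "grip": 10}]}}

```text
clock: 2.85
tool_pos: [0.534, 0.1123, 0.036]
tool_rot: [[0.078, 0.997, 0.004], [0.997, -0.078, -0.0], [0.0, 0.004, -1.0]]
wrist_force: [0.1, -0.4, 0.6]
width: 0.038
gripper_force: 0.0
```

Emit:
{"api": "send_rows", "payload": {"steps": [{"tx": 0, "ty": 0, "tz": 0, "rx": 0, "ry": 0, "rz": 0, "grip": 10}, {"tx": -0.07, "ty": 0, "tz": 0, "rx": 0, "ry": 0, "rz": 0, "grip": 10}, {"tx": -0.14, "ty": 0, "tz": 0, "rx": 0, "ry": 0, "rz": 0, "grip": 10}, {"tx": -0.22, "ty": 0, "tz": 0, "rx": 0, "ry": 0, "rz": 0, "grip": 10}, {"tx": -0.29, "ty": 0, "tz": 0, "rx": 0, "ry": 0, "rz": 0, "grip": 10}, {"tx": -0.29, "ty": 0, "tz": 0, "rx": 0, "ry": 0, "rz": 0, "grip": 10}, {"tx": -0.29, "ty": 0, "tz": 0, "rx": 0, "ry": 0, "rz": 0, "grip": 10}]}}

```text
clock: 3.72
tool_pos: [0.5225, -0.004, 0.0354]
tool_rot: [[0.077, 0.997, -0.002], [0.997, -0.077, -0.002], [-0.002, -0.001, -1.0]]
wrist_force: [-6.8, -1.0, 9.8]
width: 0.0237
gripper_force: 30.0
```

Emit:
{"api": "send_rows", "payload": {"steps": [{"tx": -0.29, "ty": 0, "tz": 0, "rx": 0, "ry": 0, "rz": 0, "grip": 60}, {"tx": 0, "ty": 0, "tz": 0, "rx": 0, "ry": 0, "rz": 0, "grip": 60}, {"tx": 0, "ty": 0, "tz": 0, "rx": 0, "ry": 0, "rz": 0, "grip": 60}, {"tx": 0, "ty": 0, "tz": -0.15, "rx": 0, "ry": 0, "rz": 0, "grip": 80}]}}

```text
clock: 4.22
tool_pos: [0.5197, -0.0023, 0.0913]
tool_rot: [[0.074, 0.997, -0.008], [0.997, -0.074, 0.002], [0.001, -0.008, -1.0]]
wrist_force: [-0.2, -0.9, 0.5]
width: 0.0557
gripper_force: 0.0
```

That call carried a stray pull in its first row, so the tray may have moved further. I'll rise, move aside and look.

Emit:
{"api": "send_rows", "payload": {"steps": [{"tx": 0, "ty": 0, "tz": -0.3, "rx": 0, "ry": 0, "rz": 0, "grip": 87}, {"tx": 0, "ty": 0, "tz": -0.3, "rx": 0, "ry": 0, "rz": 0, "grip": 87}, {"tx": -0.6, "ty": -0.2, "tz": -0.3, "rx": 0, "ry": 0, "rz": 0, "grip": 87}, {"tx": -0.6, "ty": -0.2, "tz": -0.3, "rx": 0, "ry": 0, "rz": 0, "grip": 87}, {"tx": -0.6, "ty": -0.2, "tz": -0.3, "rx": 0, "ry": 0, "rz": 0, "grip": 87}, {"tx": -0.6, "ty": -0.2, "tz": -0.3, "rx": 0, "ry": 0, "rz": 0, "grip": 87}, {"tx": -0.6, "ty": -0.2, "tz": -0.3, "rx": 0, "ry": 0, "rz": 0, "grip": 87}]}}

```text
clock: 5.1
tool_pos: [0.4226, -0.241, 0.2142]
tool_rot: [[0.085, 0.996, -0.0], [0.996, -0.085, -0.002], [-0.002, -0.0, -1.0]]
wrist_force: [0.9, 1.2, -0.2]
width: 0.0873
gripper_force: 0.0
```

```bash
python3 - <<'E'
from h import *
st(); im=manip.capture('top'); save('top1',im)
o=ortho('top',im,.38,.72,-.05,.25,.022,2200.); save('ortC',o[:, :])
for nm,P,z in [('winA',(.461,-.327),.024),('winB',(.646,-.173),.024),('rib',(.494,-.211),.024),('stand',(.617,-.329),.044)]:
    print(nm,fitc(im,P,z))
print(o.shape)
E
```

```text
t5.10 [ 0.4226 -0.241   0.2142] q [ 58.1  -0.2 -31.2 105.4   0.   74.8  22. ] F [ 0.9  1.2 -0.2] w0.0873 g0.0
winA (array([ 0.4646, -0.3041]), array([0.0098, 0.0234]), 127.1)
winB (array([ 0.6466, -0.17  ]), array([0.0485, 0.0575]), 109.9)
rib (array([ 0.4997, -0.2141]), array([0.0593, 0.0849]), 150.5)
stand (array([ 0.6189, -0.3307]), array([0.0279, 0.0479]), 167.5)
(748, 660, 3)
```

View pics/ortC.png

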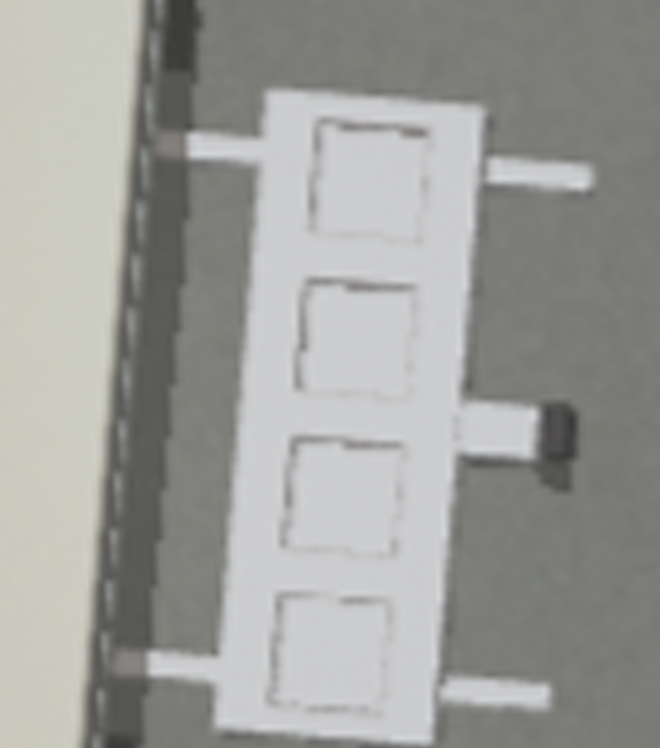

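The ortC picture shows the tray fully clear, with its corners at (266,88), (485,104), (433,743) and (214,730). That puts the row centre at about (0.531,0.091), turned 4.5°. Next the rib-up cassette, squeezed in both directions so it is centred.

```bash
python3 - <<'E'
from h import *
P=(.496,-.2106)
a=down(-22.3);b=down(67.7)
plan([[((*P,.10),a),((*P,.011),a)],[((*P,.011),b)],[((*P,.15),b),((.5667,.0883,.15),down(85.5)),((.5667,.0883,.045),down(85.5)),((.5667,.0883,.027),down(85.5))]])
E
```

```text
call
  {'tx': 0.0838, 'ty': 0.1736, 'tz': 0.2856, 'rx': 0.0002, 'ry': 0.0, 'rz': 0.2991}
  {'tx': 0.0839, 'ty': 0.1735, 'tz': 0.5081, 'rx': 0.0002, 'ry': 0.0, 'rz': 0.2991}
call
  {'tx': 0.0, 'ty': 0.0, 'tz': 0.0, 'rx': 0.0, 'ry': 0.0, 'rz': -0.25}
call
  {'tx': 0.0, 'ty': 0.0, 'tz': -0.3475, 'rx': 0.0, 'ry': 0.0, 'rz': 0.0}
  {'tx': 0.7584, 'ty': -0.12, 'tz': -0.3475, 'rx': 0.0, 'ry': 0.0, 'rz': -0.0494}
  {'tx': 0.7584, 'ty': -0.12, 'tz': -0.085, 'rx': 0.0, 'ry': 0.0, 'rz': -0.0494}
  {'tx': 0.7584, 'ty': -0.12, 'tz': -0.04, 'rx': 0.0, 'ry': 0.0, 'rz': -0.0494}
```

Emit:
{"api": "send_rows", "payload": {"steps": [{"tx": 0.084, "ty": 0.173, "tz": 0.2, "rx": 0, "ry": 0, "rz": 0.299, "grip": 72}, {"tx": 0.084, "ty": 0.173, "tz": 0.2, "rx": 0, "ry": 0, "rz": 0.299, "grip": 72}, {"tx": 0.084, "ty": 0.173, "tz": 0.2, "rx": 0, "ry": 0, "rz": 0.299, "grip": 72}, {"tx": 0.084, "ty": 0.173, "tz": 0.2, "rx": 0, "ry": 0, "rz": 0.299, "grip": 72}, {"tx": 0.084, "ty": 0.173, "tz": 0.2, "rx": 0, "ry": 0, "rz": 0.299, "grip": 72}, {"tx": 0.084, "ty": 0.173, "tz": 0.285, "rx": 0, "ry": 0, "rz": 0.299, "grip": 72}, {"tx": 0.084, "ty": 0.173, "tz": 0.285, "rx": 0, "ry": 0, "rz": 0.299, "grip": 72}, {"tx": 0.084, "ty": 0.173, "tz": 0.285, "rx": 0, "ry": 0, "rz": 0.299, "grip": 72}, {"tx": 0.084, "ty": 0.173, "tz": 0.285, "rx": 0, "ry": 0, "rz": 0.299, "grip": 72}, {"tx": 0.084, "ty": 0.173, "tz": 0.36, "rx": 0, "ry": 0, "rz": 0.299, "grip": 72}, {"tx": 0.084, "ty": 0.173, "tz": 0.46, "rx": 0, "ry": 0, "rz": 0.299, "grip": 72}, {"tx": 0.084, "ty": 0.173, "tz": 0.508, "rx": 0, "ry": 0, "rz": 0.299, "grip": 72}]}}

```text
clock: 6.65
tool_pos: [0.4964, -0.2054, 0.0091]
tool_rot: [[0.928, -0.371, -0.002], [-0.371, -0.928, 0.002], [-0.002, -0.001, -1.0]]
wrist_force: [-0.6, -0.3, -0.4]
width: 0.0722
gripper_force: 0.0
```

Emit:
{"api": "send_rows", "payload": {"steps": [{"tx": 0, "ty": 0, "tz": 0, "rx": 0, "ry": 0, "rz": 0, "grip": 40}, {"tx": 0, "ty": 0, "tz": 0, "rx": 0, "ry": 0, "rz": 0, "grip": 40}, {"tx": 0, "ty": 0, "tz": 0, "rx": 0, "ry": 0, "rz": 0, "grip": 40}, {"tx": 0, "ty": 0, "tz": 0, "rx": 0, "ry": 0, "rz": 0, "grip": 40}, {"tx": 0, "ty": 0, "tz": 0, "rx": 0, "ry": 0, "rz": 0, "grip": 40}]}}

```text
clock: 7.28
tool_pos: [0.4974, -0.2087, 0.0117]
tool_rot: [[0.927, -0.375, 0.002], [-0.375, -0.927, -0.001], [0.002, 0.001, -1.0]]
wrist_force: [-0.9, -0.2, 5.6]
width: 0.0435
gripper_force: 30.0
```

```bash
python3 - <<'E'
from h import *
st()
E
```

```text
t7.28 [ 0.4974 -0.2087  0.0117] q [ 41.2  18.6 -24.2 110.7   9.5  52.6 -99.6] F [-0.9 -0.2  5.6] w0.0435 g30.0
```

Emit:
{"api": "send_rows", "payload": {"steps": [{"tx": 0, "ty": 0, "tz": 0, "rx": 0, "ry": 0, "rz": 0, "grip": 72}, {"tx": 0, "ty": 0, "tz": 0, "rx": 0, "ry": 0, "rz": 0, "grip": 72}, {"tx": 0, "ty": 0, "tz": 0, "rx": 0, "ry": 0, "rz": 0, "grip": 72}, {"tx": 0, "ty": 0, "tz": 0, "rx": 0, "ry": 0, "rz": 0, "grip": 72}, {"tx": 0, "ty": 0, "tz": 0, "rx": 0, "ry": 0, "rz": -0.25, "grip": 72}, {"tx": 0, "ty": 0, "tz": 0, "rx": 0, "ry": 0, "rz": -0.25, "grip": 72}, {"tx": 0, "ty": 0, "tz": 0, "rx": 0, "ry": 0, "rz": -0.25, "grip": 72}, {"tx": 0, "ty": 0, "tz": 0, "rx": 0, "ry": 0, "rz": -0.25, "grip": 72}, {"tx": 0, "ty": 0, "tz": 0, "rx": 0, "ry": 0, "rz": -0.25, "grip": 72}, {"tx": 0, "ty": 0, "tz": 0, "rx": 0, "ry": 0, "rz": -0.25, "grip": 72}, {"tx": 0, "ty": 0, "tz": 0, "rx": 0, "ry": 0, "rz": -0.25, "grip": 72}, {"tx": 0, "ty": 0, "tz": 0, "rx": 0, "ry": 0, "rz": -0.25, "grip": 72}]}}

```text
clock: 8.78
tool_pos: [0.4966, -0.208, 0.0105]
tool_rot: [[0.434, 0.901, -0.0], [0.901, -0.434, 0.0], [-0.0, -0.0, -1.0]]
wrist_force: [-0.3, 0.0, -0.6]
width: 0.0716
gripper_force: 0.0
```

Emit:
{"api": "send_rows", "payload": {"steps": [{"tx": 0, "ty": 0, "tz": 0, "rx": 0, "ry": 0, "rz": 0, "grip": 72}, {"tx": 0, "ty": 0, "tz": 0, "rx": 0, "ry": 0, "rz": 0, "grip": 40}, {"tx": 0, "ty": 0, "tz": 0, "rx": 0, "ry": 0, "rz": 0, "grip": 40}, {"tx": 0, "ty": 0, "tz": 0, "rx": 0, "ry": 0, "rz": 0, "grip": 40}, {"tx": 0, "ty": 0, "tz": 0, "rx": 0, "ry": 0, "rz": 0, "grip": 40}, {"tx": 0, "ty": 0, "tz": 0, "rx": 0, "ry": 0, "rz": 0, "grip": 40}, {"tx": 0, "ty": 0, "tz": -0.15, "rx": 0, "ry": 0, "rz": 0, "grip": 40}, {"tx": 0, "ty": 0, "tz": -0.25, "rx": 0, "ry": 0, "rz": 0, "grip": 40}, {"tx": 0, "ty": 0, "tz": -0.25, "rx": 0, "ry": 0, "rz": 0, "grip": 40}]}}

```text
clock: 9.9
tool_pos: [0.4991, -0.2089, 0.1139]
tool_rot: [[0.44, 0.898, 0.006], [0.898, -0.44, -0.004], [-0.001, 0.007, -1.0]]
wrist_force: [0.3, -0.1, -1.4]
width: 0.0437
gripper_force: 29.4
```

```bash
python3 - <<'E'
from h import *
st(); print(manip.sense()['tool_rot'].round(3))
b=down(85.5); Q=(.5667,.0883)
plan([[((*Q,.11),b),((*Q,.05),b),((*Q,.027),b)]])
E
```

```text
t9.90 [ 0.4991 -0.2089  0.1139] q [ 57.2  13.6 -41.7 105.5  10.1  64.3 -14.2] F [ 0.3 -0.1 -1.4] w0.0437 g29.4
[[ 0.44   0.898  0.006]
 [ 0.898 -0.44  -0.004]
 [-0.001  0.007 -1.   ]]
call
  {'tx': 0.7416, 'ty': -0.1751, 'tz': 0.008, 'rx': 0.001, 'ry': 0.0003, 'rz': -0.06}
  {'tx': 0.7418, 'ty': -0.1762, 'tz': 0.158, 'rx': 0.001, 'ry': 0.0003, 'rz': -0.06}
  {'tx': 0.7418, 'ty': -0.1766, 'tz': 0.2155, 'rx': 0.001, 'ry': 0.0003, 'rz': -0.06}
```

Emit:
{"api": "send_rows", "payload": {"steps": [{"tx": 0.742, "ty": -0.175, "tz": 0, "rx": 0, "ry": 0, "rz": -0.06, "grip": 40}, {"tx": 0.742, "ty": -0.175, "tz": 0, "rx": 0, "ry": 0, "rz": -0.06, "grip": 40}, {"tx": 0.742, "ty": -0.175, "tz": 0, "rx": 0, "ry": 0, "rz": -0.06, "grip": 40}, {"tx": 0.742, "ty": -0.175, "tz": 0, "rx": 0, "ry": 0, "rz": -0.06, "grip": 40}, {"tx": 0.742, "ty": -0.175, "tz": 0, "rx": 0, "ry": 0, "rz": -0.06, "grip": 40}, {"tx": 0.742, "ty": -0.175, "tz": 0, "rx": 0, "ry": 0, "rz": -0.06, "grip": 40}, {"tx": 0.742, "ty": -0.175, "tz": 0.1, "rx": 0, "ry": 0, "rz": -0.06, "grip": 40}, {"tx": 0.742, "ty": -0.175, "tz": 0.14, "rx": 0, "ry": 0, "rz": -0.06, "grip": 40}, {"tx": 0.742, "ty": -0.175, "tz": 0.14, "rx": 0, "ry": 0, "rz": -0.06, "grip": 40}, {"tx": 0.742, "ty": -0.175, "tz": 0.14, "rx": 0, "ry": 0, "rz": -0.06, "grip": 40}]}}

```text
clock: 11.15
tool_pos: [0.5649, 0.0891, 0.0554]
tool_rot: [[0.079, 0.997, 0.001], [0.997, -0.079, 0.0], [0.0, 0.001, -1.0]]
wrist_force: [0.9, -0.1, -0.2]
width: 0.0441
gripper_force: 29.4
```

```bash
python3 - <<'E'
from h import *
st()
b=down(85.5); Q=(.5667,.0893)
plan([[((*Q,.04),b),((*Q,.026),b)]])
E
```

```text
t11.15 [0.5649 0.0891 0.0554] q [ 29.6  24.8 -49.5 103.7  21.4  61.2 -32.3] F [ 0.9 -0.1 -0.2] w0.0441 g29.4
call
  {'tx': 0.0009, 'ty': 0.0043, 'tz': 0.0384, 'rx': 0.0002, 'ry': -0.0, 'rz': -0.0001}
  {'tx': 0.0009, 'ty': 0.0043, 'tz': 0.0734, 'rx': 0.0002, 'ry': -0.0, 'rz': -0.0001}
```

Emit:
{"api": "send_rows", "payload": {"steps": [{"tx": 0.001, "ty": 0.004, "tz": 0.03, "rx": 0, "ry": 0, "rz": 0, "grip": 40}, {"tx": 0.001, "ty": 0.004, "tz": 0.05, "rx": 0, "ry": 0, "rz": 0, "grip": 40}, {"tx": 0.001, "ty": 0.004, "tz": 0.06, "rx": 0, "ry": 0, "rz": 0, "grip": 40}, {"tx": 0.001, "ty": 0.004, "tz": 0.071, "rx": 0, "ry": 0, "rz": 0, "grip": 40}, {"tx": 0.001, "ty": 0.004, "tz": 0.071, "rx": 0, "ry": 0, "rz": 0, "grip": 40}, {"tx": 0.001, "ty": 0.004, "tz": 0.071, "rx": 0, "ry": 0, "rz": 0, "grip": 40}]}}

```text
clock: 11.9
tool_pos: [0.5659, 0.0897, 0.0262]
tool_rot: [[0.078, 0.997, 0.0], [0.997, -0.078, -0.0], [-0.0, 0.0, -1.0]]
wrist_force: [0.3, 0.6, -0.6]
width: 0.0442
gripper_force: 29.4
```

Emit:
{"api": "send_rows", "payload": {"steps": [{"tx": 0, "ty": 0, "tz": 0, "rx": 0, "ry": 0, "rz": 0, "grip": 56}, {"tx": 0, "ty": 0, "tz": 0, "rx": 0, "ry": 0, "rz": 0, "grip": 56}, {"tx": 0, "ty": 0, "tz": 0, "rx": 0, "ry": 0, "rz": 0, "grip": 56}, {"tx": 0, "ty": 0, "tz": -0.15, "rx": 0, "ry": 0, "rz": 0, "grip": 56}, {"tx": 0, "ty": 0, "tz": -0.25, "rx": 0, "ry": 0, "rz": 0, "grip": 60}, {"tx": -0.3, "ty": 0, "tz": -0.3, "rx": 0, "ry": 0, "rz": 0.2722, "grip": 60}, {"tx": -0.3, "ty": 0, "tz": -0.3, "rx": 0, "ry": 0, "rz": 0.2722, "grip": 60}, {"tx": -0.3, "ty": 0, "tz": -0.3, "rx": 0, "ry": 0, "rz": 0.2722, "grip": 60}, {"tx": -0.3, "ty": 0, "tz": -0.3, "rx": 0, "ry": 0, "rz": 0.2722, "grip": 60}, {"tx": -0.3, "ty": 0, "tz": -0.3, "rx": 0, "ry": 0, "rz": 0.2722, "grip": 60}, {"tx": -0.3, "ty": 0, "tz": -0.3, "rx": 0, "ry": 0, "rz": 0.2722, "grip": 60}]}}

```text
clock: 13.28
tool_pos: [0.5565, -0.03, 0.1462]
tool_rot: [[0.935, 0.354, 0.0], [0.354, -0.935, -0.0], [-0.0, 0.0, -1.0]]
wrist_force: [-0.9, 0.4, 0.9]
width: 0.0602
gripper_force: 0.0
```

```bash
python3 - <<'E'
from h import *
st(); im=manip.capture('top'); save('top2',im)
for nm,P,z in [('winA',(.461,-.327),.024),('winB',(.646,-.173),.024),('stand',(.617,-.329),.044),('seated',(.5659,.0897),.039)]: print(nm,fitc(im,P,z,thr=120))
S=(.618,-.329); a=down(-12.5); W=(.52,-.17)
plan([[((*S,.11),a),((*S,.021),a)],[((*S,.10),a),((*W,.10),a),((*W,.021),a)]])
o=ortho('top',im,.4,.68,-.02,.18,.03,2000.); save('ortD',o)
E
```

```text
t13.28 [ 0.5565 -0.03    0.1462] q [ 36.4  14.  -41.  101.    9.8  68.6 -76.6] F [-0.9  0.4  0.9] w0.0602 g0.0
winA (array([ 0.4634, -0.3246]), array([0.0569, 0.0491]), 67.1)
winB (array([ 0.6482, -0.1734]), array([0.0482, 0.0495]), 111.0)
stand (array([ 0.6189, -0.3308]), array([0.0278, 0.0477]), 167.3)
seated (array([0.5659, 0.1054]), array([0.09  , 0.0585]), 0.0)
call
  {'tx': -0.1163, 'ty': 0.754, 'tz': 0.091, 'rx': 0.0001, 'ry': -0.0, 'rz': 0.0914}
  {'tx': -0.1163, 'ty': 0.7539, 'tz': 0.3135, 'rx': 0.0001, 'ry': -0.0, 'rz': 0.0914}
call
  {'tx': 0.0, 'ty': 0.0, 'tz': -0.1975, 'rx': 0.0, 'ry': 0.0, 'rz': 0.0}
  {'tx': -0.3252, 'ty': -0.335, 'tz': -0.1975, 'rx': 0.0, 'ry': 0.0, 'rz': 0.0}
  {'tx': -0.3252, 'ty': -0.335, 'tz': -0.0, 'rx': 0.0, 'ry': 0.0, 'rz': 0.0}
```

View pics/ortD.png

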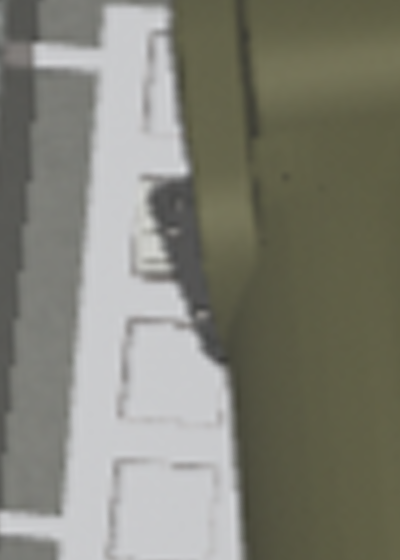

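OrtD is mostly blocked by the arm. The cassette's edge shows at (150,240), inside its pocket. On to the standing cassette.

Emit:
{"api": "send_rows", "payload": {"steps": [{"tx": -0.116, "ty": 0.754, "tz": 0.06, "rx": 0, "ry": 0, "rz": 0.0914, "grip": 60}, {"tx": -0.116, "ty": 0.754, "tz": 0.06, "rx": 0, "ry": 0, "rz": 0.0914, "grip": 60}, {"tx": -0.116, "ty": 0.754, "tz": 0.06, "rx": 0, "ry": 0, "rz": 0.0914, "grip": 60}, {"tx": -0.116, "ty": 0.754, "tz": 0.06, "rx": 0, "ry": 0, "rz": 0.0914, "grip": 60}, {"tx": -0.116, "ty": 0.754, "tz": 0.06, "rx": 0, "ry": 0, "rz": 0.0914, "grip": 60}, {"tx": -0.116, "ty": 0.754, "tz": 0.06, "rx": 0, "ry": 0, "rz": 0.0914, "grip": 60}, {"tx": -0.116, "ty": 0.754, "tz": 0.06, "rx": 0, "ry": 0, "rz": 0.0914, "grip": 60}, {"tx": -0.116, "ty": 0.754, "tz": 0.2, "rx": 0, "ry": 0, "rz": 0.0914, "grip": 60}, {"tx": -0.116, "ty": 0.754, "tz": 0.3135, "rx": 0, "ry": 0, "rz": 0.0914, "grip": 60}, {"tx": -0.116, "ty": 0.754, "tz": 0.3135, "rx": 0, "ry": 0, "rz": 0.0914, "grip": 60}]}}

```text
clock: 14.58
tool_pos: [0.6188, -0.3244, 0.017]
tool_rot: [[0.98, -0.201, -0.007], [-0.201, -0.98, 0.005], [-0.008, -0.003, -1.0]]
wrist_force: [-0.9, 0.0, 0.7]
width: 0.0599
gripper_force: 0.0
```

Emit:
{"api": "send_rows", "payload": {"steps": [{"tx": 0, "ty": 0, "tz": 0, "rx": 0, "ry": 0, "rz": 0, "grip": 18}, {"tx": 0, "ty": 0, "tz": 0, "rx": 0, "ry": 0, "rz": 0, "grip": 18}, {"tx": 0, "ty": 0, "tz": 0, "rx": 0, "ry": 0, "rz": 0, "grip": 18}, {"tx": 0, "ty": 0, "tz": 0, "rx": 0, "ry": 0, "rz": 0, "grip": 18}, {"tx": 0, "ty": 0, "tz": 0, "rx": 0, "ry": 0, "rz": 0, "grip": 18}, {"tx": 0, "ty": 0, "tz": 0, "rx": 0, "ry": 0, "rz": 0, "grip": 18}, {"tx": 0, "ty": 0, "tz": -0.1, "rx": 0, "ry": 0, "rz": 0, "grip": 18}, {"tx": 0, "ty": 0, "tz": -0.2, "rx": 0, "ry": 0, "rz": 0, "grip": 18}, {"tx": 0, "ty": 0, "tz": -0.2, "rx": 0, "ry": 0, "rz": 0, "grip": 18}]}}

```text
clock: 15.7
tool_pos: [0.6241, -0.3289, 0.1048]
tool_rot: [[0.979, -0.205, 0.006], [-0.205, -0.979, -0.003], [0.007, 0.002, -1.0]]
wrist_force: [0.2, 0.1, -1.1]
width: 0.0236
gripper_force: 30.0
```

```bash
python3 - <<'E'
from h import *
st();a=down(-12.5); W=(.52,-.17)
plan([[((*W,.10),a),((*W,.022),a)]])
E
```

```text
t15.70 [ 0.6241 -0.3289  0.1048] q [ 44.5  31.3 -26.7  81.8  14.4  69.9 -85.5] F [ 0.2  0.1 -1.1] w0.0236 g30.0
call
  {'tx': -0.3363, 'ty': -0.3354, 'tz': 0.0093, 'rx': 0.0003, 'ry': -0.0011, 'rz': 0.0018}
  {'tx': -0.3376, 'ty': -0.3357, 'tz': 0.2042, 'rx': 0.0003, 'ry': -0.0011, 'rz': 0.0018}
```

Emit:
{"api": "send_rows", "payload": {"steps": [{"tx": -0.336, "ty": -0.335, "tz": 0, "rx": 0, "ry": 0, "rz": 0.002, "grip": 18}, {"tx": -0.336, "ty": -0.335, "tz": 0, "rx": 0, "ry": 0, "rz": 0.002, "grip": 18}, {"tx": -0.336, "ty": -0.335, "tz": 0, "rx": 0, "ry": 0, "rz": 0.002, "grip": 18}, {"tx": -0.336, "ty": -0.335, "tz": 0, "rx": 0, "ry": 0, "rz": 0.002, "grip": 18}, {"tx": -0.336, "ty": -0.335, "tz": 0.13, "rx": 0, "ry": 0, "rz": 0.002, "grip": 18}, {"tx": -0.336, "ty": -0.335, "tz": 0.18, "rx": 0, "ry": 0, "rz": 0.002, "grip": 18}, {"tx": -0.336, "ty": -0.335, "tz": 0.203, "rx": 0, "ry": 0, "rz": 0.002, "grip": 18}, {"tx": -0.336, "ty": -0.335, "tz": 0.203, "rx": 0, "ry": 0, "rz": 0.002, "grip": 18}, {"tx": -0.336, "ty": -0.335, "tz": 0.203, "rx": 0, "ry": 0, "rz": 0.002, "grip": 18}]}}

```text
clock: 16.82
tool_pos: [0.5182, -0.1699, 0.0204]
tool_rot: [[0.976, -0.218, 0.0], [-0.218, -0.976, -0.0], [0.0, 0.0, -1.0]]
wrist_force: [-2.5, 0.8, 5.7]
width: 0.0242
gripper_force: 30.0
```

```bash
cat >> h.py <<'E'
def tg(C,yaw,t,d=.004,back=0.):
    r=tilt(yaw,t); return (np.array(C)+(d-back)*r.apply([0,0,1]),r)
E
python3 - <<'E'
from h import *
st(); s=manip.sense(); p=s['tool_pos']; C=(p[0],p[1],.022); print(C)
plan([[((p[0],p[1],.15),down(-12.5)),tg(C,77.5,-45,back=.11),tg(C,77.5,-45,back=.05),tg(C,77.5,-45)],
 [tg((C[0],C[1],.08),77.5,-45),tg((C[0],C[1],.08),77.5,45),tg((C[0],C[1],.013),77.5,45)]])
E
```

```text
t16.82 [ 0.5182 -0.1699  0.0204] q [ 42.2  19.6 -30.7 109.3  12.2  54.3 -96.8] F [-2.5  0.8  5.7] w0.0242 g30.0
(np.float64(0.5181943129908806), np.float64(-0.16987291464728732), 0.022)
call
  {'tx': 0.0001, 'ty': 0.0001, 'tz': -0.324, 'rx': 0.0, 'ry': -0.0001, 'rz': -0.0003}
  {'tx': -0.0002, 'ty': -0.1873, 'tz': -0.1914, 'rx': -0.0977, 'ry': -0.0977, 'rz': -0.2362}
  {'tx': -0.0001, 'ty': -0.0813, 'tz': -0.0853, 'rx': -0.0977, 'ry': -0.0977, 'rz': -0.2362}
  {'tx': 0.0, 'ty': 0.0071, 'tz': 0.0031, 'rx': -0.0977, 'ry': -0.0977, 'rz': -0.2362}
call
  {'tx': -0.1025, 'ty': 0.0, 'tz': -0.1025, 'rx': 0.0, 'ry': 0.0, 'rz': 0.0}
  {'tx': -0.0925, 'ty': -0.0, 'tz': -0.1125, 'rx': 0.0, 'ry': 0.25, 'rz': 0.0}
  {'tx': 0.0259, 'ty': -0.0, 'tz': 0.0059, 'rx': 0.0, 'ry': 0.25, 'rz': 0.0}
```

Emit:
{"api": "send_rows", "payload": {"steps": [{"tx": 0, "ty": 0, "tz": 0, "rx": 0, "ry": 0, "rz": 0, "grip": 44}, {"tx": 0, "ty": 0, "tz": 0, "rx": 0, "ry": 0, "rz": 0, "grip": 44}, {"tx": 0, "ty": 0, "tz": 0, "rx": 0, "ry": 0, "rz": 0, "grip": 44}, {"tx": 0, "ty": 0, "tz": -0.15, "rx": 0, "ry": 0, "rz": 0, "grip": 44}, {"tx": 0, "ty": 0, "tz": -0.3, "rx": 0, "ry": 0, "rz": 0, "grip": 70}, {"tx": 0, "ty": -0.187, "tz": -0.3, "rx": -0.0977, "ry": -0.0977, "rz": -0.2362, "grip": 70}, {"tx": 0, "ty": -0.187, "tz": -0.3, "rx": -0.0977, "ry": -0.0977, "rz": -0.2362, "grip": 70}, {"tx": 0, "ty": -0.187, "tz": -0.3, "rx": -0.0977, "ry": -0.0977, "rz": -0.2362, "grip": 70}, {"tx": 0, "ty": -0.187, "tz": -0.3, "rx": -0.0977, "ry": -0.0977, "rz": -0.2362, "grip": 70}, {"tx": 0, "ty": -0.187, "tz": -0.3, "rx": -0.0977, "ry": -0.0977, "rz": -0.2362, "grip": 70}, {"tx": 0, "ty": -0.187, "tz": -0.3, "rx": -0.0977, "ry": -0.0977, "rz": -0.2362, "grip": 70}, {"tx": 0, "ty": -0.187, "tz": -0.3, "rx": -0.0977, "ry": -0.0977, "rz": -0.2362, "grip": 70}]}}

```text
clock: 18.32
tool_pos: [0.5343, -0.0962, 0.1392]
tool_rot: [[0.498, 0.834, -0.237], [0.648, -0.54, -0.538], [-0.577, 0.114, -0.809]]
wrist_force: [-0.1, 0.7, 0.2]
width: 0.0699
gripper_force: 0.0
```

Emit:
{"api": "send_rows", "payload": {"steps": [{"tx": 0, "ty": 0, "tz": 0, "rx": 0, "ry": 0, "rz": 0, "grip": 70}, {"tx": 0, "ty": 0, "tz": 0, "rx": 0, "ry": 0, "rz": 0, "grip": 70}]}}

```text
clock: 18.58
tool_pos: [0.534, -0.0971, 0.1397]
tool_rot: [[0.506, 0.829, -0.238], [0.644, -0.547, -0.535], [-0.574, 0.117, -0.811]]
wrist_force: [0.0, -0.1, 0.1]
width: 0.0702
gripper_force: 0.0
```

```bash
python3 - <<'E'
from h import *
st(); print(manip.sense()['tool_rot'].round(3)); im=manip.capture('top')
C=(.5182,-.1699,.022); print(fitc(im,C,.044))
plan([[tg(C,77.5,-45,back=.12),tg(C,77.5,-45,back=.05),tg(C,77.5,-45)]])
E
```

```text
t18.57 [ 0.534  -0.0971  0.1397] q [ 20.5  28.2 -40.9  94.8  42.3  93.2 -65.8] F [ 0.  -0.1  0.1] w0.0702 g0.0
[[ 0.506  0.829 -0.238]
 [ 0.644 -0.547 -0.535]
 [-0.574  0.117 -0.811]]
(array([ 0.5182, -0.1696]), array([0.09  , 0.0895]), 0.0)
call
  {'tx': 0.0664, 'ty': -0.0173, 'tz': 0.0613, 'rx': -0.0233, 'ry': -0.0232, 'rz': -0.0564}
  {'tx': 0.0461, 'ty': 0.0121, 'tz': 0.2326, 'rx': -0.0233, 'ry': -0.0232, 'rz': -0.0564}
  {'tx': 0.0316, 'ty': 0.0331, 'tz': 0.3549, 'rx': -0.0233, 'ry': -0.0232, 'rz': -0.0564}
```

Emit:
{"api": "send_rows", "payload": {"steps": [{"tx": 0.066, "ty": -0.017, "tz": 0.061, "rx": -0.0233, "ry": -0.0232, "rz": -0.0564, "grip": 70}, {"tx": 0.066, "ty": -0.017, "tz": 0.061, "rx": -0.0233, "ry": -0.0232, "rz": -0.0564, "grip": 70}, {"tx": 0.066, "ty": -0.017, "tz": 0.061, "rx": -0.0233, "ry": -0.0232, "rz": -0.0564, "grip": 70}, {"tx": 0.066, "ty": -0.017, "tz": 0.061, "rx": -0.0233, "ry": -0.0232, "rz": -0.0564, "grip": 70}, {"tx": 0.066, "ty": -0.017, "tz": 0.061, "rx": -0.0233, "ry": -0.0232, "rz": -0.0564, "grip": 70}]}}

```text
clock: 19.25
tool_pos: [0.5364, -0.09, 0.1049]
tool_rot: [[0.154, 0.976, -0.153], [0.69, -0.217, -0.69], [-0.707, 0.001, -0.707]]
wrist_force: [0.5, 0.2, 0.1]
width: 0.0703
gripper_force: 0.0
```

```bash
python3 - <<'E'
from h import *
st(); print(manip.sense()['tool_rot'].round(3)); im=manip.capture('scene')
C=(.5182,-.1699,.022); u,v=proj('scene',[C])[0].astype(int); print(u,v)
save('sc3',cv2.resize(im[v-70:v+50,u-80:u+80],None,fx=3,fy=3,interpolation=cv2.INTER_CUBIC))
plan([[tg(C,77.5,-45,back=.05),tg(C,77.5,-45)]])
E
```

```text
t19.25 [ 0.5364 -0.09    0.1049] q [ 15.1  32.4 -41.7  99.7  53.   93.8 -55.9] F [0.5 0.2 0.1] w0.0703 g0.0
[[ 0.154  0.976 -0.153]
 [ 0.69  -0.217 -0.69 ]
 [-0.707  0.001 -0.707]]
278 222
call
  {'tx': 0.0012, 'ty': -0.0008, 'tz': 0.1763, 'rx': 0.0001, 'ry': -0.0001, 'rz': -0.0001}
  {'tx': 0.0011, 'ty': -0.0009, 'tz': 0.3013, 'rx': 0.0001, 'ry': -0.0001, 'rz': -0.0001}
```

View pics/sc3.png

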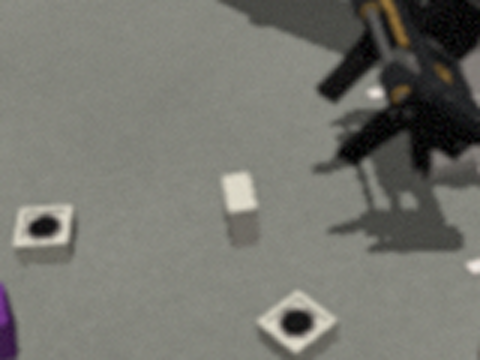

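The cassette stands at crop (240,210) as planned, with the gripper poised at 45°. Gripping and rotating it 90°.

Emit:
{"api": "send_rows", "payload": {"steps": [{"tx": 0.001, "ty": -0.001, "tz": 0.12, "rx": 0, "ry": 0, "rz": 0, "grip": 70}, {"tx": 0.001, "ty": -0.001, "tz": 0.22, "rx": 0, "ry": 0, "rz": 0, "grip": 70}, {"tx": 0.001, "ty": -0.001, "tz": 0.301, "rx": 0, "ry": 0, "rz": 0, "grip": 70}, {"tx": 0.001, "ty": -0.001, "tz": 0.301, "rx": 0, "ry": 0, "rz": 0, "grip": 70}, {"tx": 0.001, "ty": -0.001, "tz": 0.301, "rx": 0, "ry": 0, "rz": 0, "grip": 40}, {"tx": 0.001, "ty": -0.001, "tz": 0.301, "rx": 0, "ry": 0, "rz": 0, "grip": 40}, {"tx": 0.001, "ty": -0.001, "tz": 0.301, "rx": 0, "ry": 0, "rz": 0, "grip": 40}, {"tx": 0.001, "ty": -0.001, "tz": 0.301, "rx": 0, "ry": 0, "rz": 0, "grip": 40}, {"tx": 0.001, "ty": -0.001, "tz": 0.301, "rx": 0, "ry": 0, "rz": 0, "grip": 40}, {"tx": 0.001, "ty": -0.001, "tz": 0.301, "rx": 0, "ry": 0, "rz": 0, "grip": 40}]}}

```text
clock: 20.55
tool_pos: [0.5175, -0.1709, 0.0189]
tool_rot: [[0.149, 0.977, -0.151], [0.691, -0.212, -0.691], [-0.707, -0.001, -0.707]]
wrist_force: [-0.2, 4.4, 5.0]
width: 0.0437
gripper_force: 30.0
```

Emit:
{"api": "send_rows", "payload": {"steps": [{"tx": -0.05, "ty": 0, "tz": -0.05, "rx": 0, "ry": 0, "rz": 0, "grip": 40}, {"tx": -0.1, "ty": 0, "tz": -0.1, "rx": 0, "ry": 0.02, "rz": 0, "grip": 40}, {"tx": -0.1, "ty": 0, "tz": -0.11, "rx": 0, "ry": 0.25, "rz": 0, "grip": 40}, {"tx": -0.1, "ty": 0, "tz": -0.11, "rx": 0, "ry": 0.25, "rz": 0, "grip": 40}, {"tx": -0.1, "ty": 0, "tz": -0.11, "rx": 0, "ry": 0.25, "rz": 0, "grip": 40}, {"tx": -0.1, "ty": 0, "tz": -0.11, "rx": 0, "ry": 0.25, "rz": 0, "grip": 40}, {"tx": -0.1, "ty": 0, "tz": -0.11, "rx": 0, "ry": 0.25, "rz": 0, "grip": 40}, {"tx": -0.1, "ty": 0, "tz": -0.11, "rx": 0, "ry": 0.25, "rz": 0, "grip": 40}, {"tx": -0.1, "ty": 0, "tz": -0.11, "rx": 0, "ry": 0.25, "rz": 0, "grip": 40}, {"tx": -0.1, "ty": 0, "tz": -0.11, "rx": 0, "ry": 0.25, "rz": 0, "grip": 40}, {"tx": -0.1, "ty": 0, "tz": -0.11, "rx": 0, "ry": 0.25, "rz": 0, "grip": 40}, {"tx": -0.1, "ty": 0, "tz": -0.11, "rx": 0, "ry": 0.25, "rz": 0, "grip": 40}]}}

```text
clock: 22.05
tool_pos: [0.518, -0.1676, 0.0783]
tool_rot: [[0.151, 0.977, 0.148], [0.692, -0.211, 0.69], [0.706, -0.002, -0.708]]
wrist_force: [-0.1, 0.7, -0.4]
width: 0.0437
gripper_force: 30.0
```

```bash
python3 - <<'E'
from h import *
st(); print(manip.sense()['tool_rot'].round(3)); p=manip.sense()['tool_pos']; r=tilt(77.5,45); C=p-.004*r.apply([0,0,1]); print(C)
plan([[tg((C[0],C[1],.02),77.5,45),tg((C[0],C[1],.0125),77.5,45)],[tg((C[0],C[1],.0125),77.5,45,back=.1),((C[0],C[1],.1),down(77.5)),((C[0],C[1],.012),down(77.5))]])
E
```

```text
t22.05 [ 0.518  -0.1676  0.0783] q [ 81.5  42.5 -55.3  98.2  -9.1  70.4  21.7] F [-0.1  0.7 -0.4] w0.0437 g30.0
[[ 0.151  0.977  0.148]
 [ 0.692 -0.211  0.69 ]
 [ 0.706 -0.002 -0.708]]
[ 0.51742721 -0.17038675  0.08113989]
call
  {'tx': -0.1079, 'ty': 0.0002, 'tz': 0.1083, 'rx': -0.0008, 'ry': 0.0003, 'rz': 0.0004}
  {'tx': -0.1211, 'ty': 0.0003, 'tz': 0.1215, 'rx': -0.0008, 'ry': 0.0003, 'rz': 0.0004}
call
  {'tx': -0.0, 'ty': -0.0, 'tz': -0.25, 'rx': 0.0, 'ry': 0.0, 'rz': 0.0}
  {'tx': 0.1547, 'ty': 0.0, 'tz': -0.1647, 'rx': 0.0, 'ry': -0.125, 'rz': 0.0}
  {'tx': -0.0009, 'ty': 0.0, 'tz': -0.0091, 'rx': 0.0, 'ry': -0.125, 'rz': 0.0}
```

Emit:
{"api": "send_rows", "payload": {"steps": [{"tx": -0.07, "ty": 0, "tz": 0.07, "rx": 0, "ry": 0, "rz": 0, "grip": 40}, {"tx": -0.108, "ty": 0, "tz": 0.108, "rx": 0, "ry": 0, "rz": 0, "grip": 40}, {"tx": -0.121, "ty": 0, "tz": 0.121, "rx": 0, "ry": 0, "rz": 0, "grip": 40}, {"tx": -0.121, "ty": 0, "tz": 0.121, "rx": 0, "ry": 0, "rz": 0, "grip": 40}, {"tx": -0.121, "ty": 0, "tz": 0.121, "rx": 0, "ry": 0, "rz": 0, "grip": 40}, {"tx": -0.121, "ty": 0, "tz": 0.121, "rx": 0, "ry": 0, "rz": 0, "grip": 70}, {"tx": -0.121, "ty": 0, "tz": 0.121, "rx": 0, "ry": 0, "rz": 0, "grip": 70}, {"tx": -0.121, "ty": 0, "tz": 0.121, "rx": 0, "ry": 0, "rz": 0, "grip": 70}, {"tx": -0.121, "ty": 0, "tz": 0.121, "rx": 0, "ry": 0, "rz": 0, "grip": 70}]}}

```text
clock: 23.18
tool_pos: [0.5177, -0.1688, 0.0093]
tool_rot: [[0.152, 0.977, 0.149], [0.691, -0.213, 0.691], [0.707, -0.002, -0.707]]
wrist_force: [0.2, 0.4, 0.2]
width: 0.0685
gripper_force: 0.0
```

Emit:
{"api": "send_rows", "payload": {"steps": [{"tx": 0, "ty": 0, "tz": -0.12, "rx": 0, "ry": 0, "rz": 0, "grip": 70}, {"tx": 0, "ty": 0, "tz": -0.25, "rx": 0, "ry": 0, "rz": 0, "grip": 70}, {"tx": 0.154, "ty": 0, "tz": -0.165, "rx": 0, "ry": -0.125, "rz": 0, "grip": 70}, {"tx": 0.154, "ty": 0, "tz": -0.165, "rx": 0, "ry": -0.125, "rz": 0, "grip": 70}, {"tx": 0.154, "ty": 0, "tz": -0.165, "rx": 0, "ry": -0.125, "rz": 0, "grip": 70}, {"tx": 0.154, "ty": 0, "tz": -0.165, "rx": 0, "ry": -0.125, "rz": 0, "grip": 70}, {"tx": 0.154, "ty": 0, "tz": -0.165, "rx": 0, "ry": -0.125, "rz": 0, "grip": 70}, {"tx": 0.154, "ty": 0, "tz": -0.165, "rx": 0, "ry": -0.125, "rz": 0, "grip": 70}, {"tx": 0.154, "ty": 0, "tz": -0.165, "rx": 0, "ry": -0.125, "rz": 0, "grip": 70}]}}

```text
clock: 24.3
tool_pos: [0.5161, -0.1742, 0.0986]
tool_rot: [[0.217, 0.976, -0.003], [0.976, -0.217, 0.003], [0.002, -0.004, -1.0]]
wrist_force: [-0.1, -0.4, -1.5]
width: 0.0697
gripper_force: 0.0
```

```bash
python3 - <<'E'
from h import *
st(); C=(.5175,-.1705,.022); im=manip.capture('scene')
u,v=proj('scene',[C])[0].astype(int); print(u,v)
save('sc4',cv2.resize(im[v-60:v+60,u-80:u+80],None,fx=3,fy=3,interpolation=cv2.INTER_CUBIC))
b=down(77.5); Q=(.4949,.0945); e=down(85.5)
plan([[((*C[:2],.05),b),((*C[:2],.011),b)],[((*C[:2],.1),b),((*Q,.1),e),((*Q,.05),e)]])
E
```

```text
t24.30 [ 0.5161 -0.1742  0.0986] q [ 60.1  18.1 -50.8 105.1  15.4  64.3  -8.6] F [-0.1 -0.4 -1.5] w0.0697 g0.0
278 222
call
  {'tx': 0.0097, 'ty': 0.0017, 'tz': 0.1214, 'rx': -0.0006, 'ry': -0.0003, 'rz': -0.0002}
  {'tx': 0.0095, 'ty': 0.0021, 'tz': 0.2189, 'rx': -0.0006, 'ry': -0.0003, 'rz': -0.0002}
call
  {'tx': 0.0, 'ty': 0.0, 'tz': -0.2225, 'rx': 0.0, 'ry': 0.0, 'rz': 0.0}
  {'tx': 0.6346, 'ty': -0.1986, 'tz': -0.2225, 'rx': 0.0, 'ry': 0.0, 'rz': -0.0222}
  {'tx': 0.6346, 'ty': -0.1986, 'tz': -0.0975, 'rx': 0.0, 'ry': 0.0, 'rz': -0.0222}
```

View pics/sc4.png

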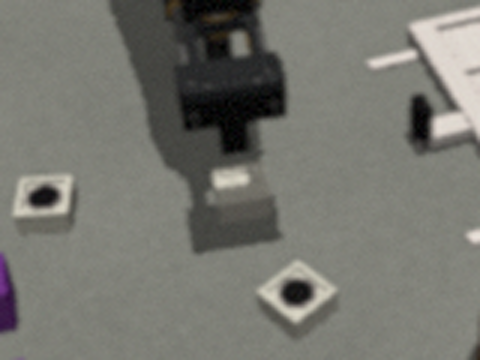

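The scene crop shows the cassette lying under the gripper at (235,190) with its face in shadow and no dark window, so it is back up. Next I regrip it vertically.

Emit:
{"api": "send_rows", "payload": {"steps": [{"tx": 0, "ty": 0, "tz": 0.12, "rx": 0, "ry": 0, "rz": 0, "grip": 70}, {"tx": 0, "ty": 0, "tz": 0.218, "rx": 0, "ry": 0, "rz": 0, "grip": 70}, {"tx": 0, "ty": 0, "tz": 0.218, "rx": 0, "ry": 0, "rz": 0, "grip": 70}, {"tx": 0, "ty": 0, "tz": 0.218, "rx": 0, "ry": 0, "rz": 0, "grip": 70}]}}

```text
clock: 24.85
tool_pos: [0.5176, -0.1728, 0.0133]
tool_rot: [[0.215, 0.977, -0.001], [0.977, -0.215, 0.001], [0.001, -0.001, -1.0]]
wrist_force: [0.5, -0.1, -0.2]
width: 0.0699
gripper_force: 0.0
```

```bash
python3 - <<'E'
from h import *
st(); C=(.5175,-.1704,.022)
b=down(77.5); Q=(.4949,.0945); e=down(85.5)
plan([[((*C[:2],.011),b)],[((*C[:2],.1),b),((*Q,.1),e),((*Q,.05),e)]])
E
```

```text
t24.85 [ 0.5176 -0.1728  0.0133] q [ 56.3  24.8 -47.5 108.9  21.9  55.8 -13.6] F [ 0.5 -0.1 -0.2] w0.0699 g0.0
call
  {'tx': 0.0057, 'ty': -0.0016, 'tz': 0.0057, 'rx': -0.0002, 'ry': -0.0001, 'rz': 0.0003}
call
  {'tx': 0.0, 'ty': 0.0, 'tz': -0.2225, 'rx': 0.0, 'ry': 0.0, 'rz': 0.0}
  {'tx': 0.6343, 'ty': -0.1985, 'tz': -0.2225, 'rx': 0.0, 'ry': 0.0, 'rz': -0.0222}
  {'tx': 0.6343, 'ty': -0.1985, 'tz': -0.0975, 'rx': 0.0, 'ry': 0.0, 'rz': -0.0222}
```

Emit:
{"api": "send_rows", "payload": {"steps": [{"tx": 0.006, "ty": 0, "tz": 0.006, "rx": 0, "ry": 0, "rz": 0, "grip": 70}, {"tx": 0.006, "ty": 0, "tz": 0.006, "rx": 0, "ry": 0, "rz": 0, "grip": 40}, {"tx": 0.006, "ty": 0, "tz": 0.006, "rx": 0, "ry": 0, "rz": 0, "grip": 40}, {"tx": 0.006, "ty": 0, "tz": 0.006, "rx": 0, "ry": 0, "rz": 0, "grip": 40}, {"tx": 0.006, "ty": 0, "tz": 0.006, "rx": 0, "ry": 0, "rz": 0, "grip": 40}, {"tx": 0.006, "ty": 0, "tz": 0.006, "rx": 0, "ry": 0, "rz": 0, "grip": 40}, {"tx": 0.006, "ty": 0, "tz": 0.006, "rx": 0, "ry": 0, "rz": 0, "grip": 40}, {"tx": 0, "ty": 0, "tz": -0.1, "rx": 0, "ry": 0, "rz": 0, "grip": 40}, {"tx": 0, "ty": 0, "tz": -0.22, "rx": 0, "ry": 0, "rz": 0, "grip": 40}]}}

```text
clock: 25.98
tool_pos: [0.5161, -0.1717, 0.1004]
tool_rot: [[0.213, 0.977, -0.004], [0.977, -0.213, 0.002], [0.001, -0.004, -1.0]]
wrist_force: [0.1, -0.7, -0.5]
width: 0.0437
gripper_force: 30.0
```

Emit:
{"api": "send_rows", "payload": {"steps": [{"tx": 0.634, "ty": -0.198, "tz": 0, "rx": 0, "ry": 0, "rz": -0.0222, "grip": 40}, {"tx": 0.634, "ty": -0.198, "tz": 0, "rx": 0, "ry": 0, "rz": -0.0222, "grip": 40}, {"tx": 0.634, "ty": -0.198, "tz": 0, "rx": 0, "ry": 0, "rz": -0.0222, "grip": 40}, {"tx": 0.634, "ty": -0.198, "tz": 0, "rx": 0, "ry": 0, "rz": -0.0222, "grip": 40}, {"tx": 0.634, "ty": -0.198, "tz": 0, "rx": 0, "ry": 0, "rz": -0.0222, "grip": 40}, {"tx": 0.634, "ty": -0.198, "tz": 0.06, "rx": 0, "ry": 0, "rz": -0.0222, "grip": 40}, {"tx": 0.634, "ty": -0.198, "tz": 0.1, "rx": 0, "ry": 0, "rz": -0.0222, "grip": 40}, {"tx": 0.634, "ty": -0.198, "tz": 0.1, "rx": 0, "ry": 0, "rz": -0.0222, "grip": 40}, {"tx": 0.634, "ty": -0.198, "tz": 0.1, "rx": 0, "ry": 0, "rz": -0.0222, "grip": 40}]}}

```text
clock: 27.1
tool_pos: [0.4941, 0.0924, 0.0608]
tool_rot: [[0.076, 0.997, -0.002], [0.997, -0.076, 0.0], [0.0, -0.002, -1.0]]
wrist_force: [-0.3, -0.3, -0.8]
width: 0.0436
gripper_force: 30.0
```

```bash
python3 - <<'E'
from h import *
st(); Q=(.4949,.0945); e=down(85.5)
plan([[((*Q,.026),e)]])
E
```

```text
t27.10 [0.4941 0.0924 0.0608] q [ 39.4  17.9 -59.1 112.6  17.8  59.3 -32.1] F [-0.3 -0.3 -0.8] w0.0436 g30.0
call
  {'tx': 0.0053, 'ty': 0.0018, 'tz': 0.087, 'rx': -0.0003, 'ry': -0.0, 'rz': 0.0004}
```

Emit:
{"api": "send_rows", "payload": {"steps": [{"tx": 0.006, "ty": 0.001, "tz": 0.04, "rx": 0, "ry": 0, "rz": 0, "grip": 40}, {"tx": 0.006, "ty": 0.001, "tz": 0.06, "rx": 0, "ry": 0, "rz": 0, "grip": 40}, {"tx": 0.006, "ty": 0.001, "tz": 0.075, "rx": 0, "ry": 0, "rz": 0, "grip": 40}, {"tx": 0.006, "ty": 0.001, "tz": 0.086, "rx": 0, "ry": 0, "rz": 0, "grip": 40}, {"tx": 0.006, "ty": 0.001, "tz": 0.086, "rx": 0, "ry": 0, "rz": 0, "grip": 40}, {"tx": 0.006, "ty": 0.001, "tz": 0.086, "rx": 0, "ry": 0, "rz": 0, "grip": 40}]}}

```text
clock: 27.85
tool_pos: [0.4944, 0.0953, 0.0263]
tool_rot: [[0.075, 0.997, -0.002], [0.997, -0.075, 0.0], [0.0, -0.002, -1.0]]
wrist_force: [0.3, -0.7, 0.0]
width: 0.0436
gripper_force: 30.0
```

Emit:
{"api": "send_rows", "payload": {"steps": [{"tx": 0, "ty": 0, "tz": 0, "rx": 0, "ry": 0, "rz": 0, "grip": 56}, {"tx": 0, "ty": 0, "tz": 0, "rx": 0, "ry": 0, "rz": 0, "grip": 56}, {"tx": 0, "ty": 0, "tz": 0, "rx": 0, "ry": 0, "rz": 0, "grip": 56}, {"tx": 0, "ty": 0, "tz": -0.15, "rx": 0, "ry": 0, "rz": 0, "grip": 56}, {"tx": 0, "ty": 0, "tz": -0.27, "rx": 0, "ry": 0, "rz": 0, "grip": 56}, {"tx": -0.25, "ty": -0.1, "tz": -0.3, "rx": 0, "ry": 0, "rz": 0, "grip": 70}, {"tx": -0.5, "ty": -0.1, "tz": -0.3, "rx": 0, "ry": -0.12, "rz": 0.04, "grip": 70}, {"tx": -0.5, "ty": -0.1, "tz": -0.3, "rx": 0, "ry": -0.12, "rz": 0.04, "grip": 70}, {"tx": -0.5, "ty": -0.1, "tz": -0.3, "rx": 0, "ry": -0.12, "rz": 0.04, "grip": 70}, {"tx": -0.5, "ty": -0.1, "tz": -0.3, "rx": 0, "ry": -0.12, "rz": 0.04, "grip": 70}, {"tx": -0.5, "ty": -0.1, "tz": -0.3, "rx": 0, "ry": -0.12, "rz": 0.04, "grip": 70}, {"tx": -0.5, "ty": -0.1, "tz": -0.3, "rx": 0, "ry": -0.12, "rz": 0.04, "grip": 70}]}}

```text
clock: 29.35
tool_pos: [0.4395, -0.0998, 0.1449]
tool_rot: [[0.272, 0.952, -0.142], [0.684, -0.295, -0.667], [-0.677, 0.085, -0.731]]
wrist_force: [0.3, 0.1, -0.1]
width: 0.0698
gripper_force: 0.0
```

```bash
python3 - <<'E'
from h import *
st(); im=manip.capture('top'); save('top5',im)
for nm,P,z in [('winA',(.461,-.327),.024),('winB',(.646,-.173),.024)]: print(nm,fitc(im,P,z))
C=(.462,-.3255,.012)
plan([[tg(C,68.2,-45,back=.1),tg(C,68.2,-45)]])
E
```

```text
t29.35 [ 0.4395 -0.0998  0.1449] q [ 32.8  21.5 -59.5 112.   48.6  93.2 -62.7] F [ 0.3  0.1 -0.1] w0.0698 g0.0
winA (array([ 0.4612, -0.3268]), array([0.0895, 0.0895]), 90.0)
winB (array([ 0.646 , -0.1728]), array([0.09  , 0.0895]), 0.0)
call
  {'tx': -0.1321, 'ty': 0.2188, 'tz': 0.3733, 'rx': 0.0186, 'ry': -0.0067, 'rz': -0.0006}
  {'tx': -0.1426, 'ty': 0.1898, 'tz': 0.6214, 'rx': 0.0186, 'ry': -0.0067, 'rz': -0.0006}
```

```bash
python3 - <<'E'
from h import *
im=cv2.imread('pics/top5.png')[:,:,::-1]; i0=cv2.imread('pics/top0.png')[:,:,::-1]
print(np.median(im,axis=(0,1)),np.median(i0,axis=(0,1)))
for P in [(.461,-.327),(.646,-.173)]:
  for t in (135,150,165,180): print(t,fitc(im,P,.024,thr=t),fitc(i0,P,.024,thr=t))
save('t5',cv2.resize(im[140:300,230:470],None,fx=3,fy=3,interpolation=cv2.INTER_CUBIC))
E
```

```text
[124. 125. 120.] [115. 116. 111.]
135 (array([ 0.4616, -0.3274]), array([0.0474, 0.0472]), 68.6) (array([ 0.4617, -0.3273]), array([0.046 , 0.0457]), 68.8)
150 (array([ 0.4618, -0.3273]), array([0.0459, 0.0453]), 68.8) (array([ 0.4618, -0.3272]), array([0.0443, 0.0441]), 69.3)
165 (array([ 0.4618, -0.327 ]), array([0.0442, 0.0438]), 68.9) (array([ 0.4618, -0.3269]), array([0.0424, 0.0424]), 159.1)
180 (array([ 0.4618, -0.3269]), array([0.0424, 0.0424]), 159.1) (array([ 0.443 , -0.3244]), array([0.028 , 0.0078]), 81.9)
135 (array([ 0.6477, -0.1738]), array([0.0467, 0.0477]), 111.2) (array([ 0.6476, -0.1736]), array([0.0458, 0.0464]), 111.2)
150 (array([ 0.6475, -0.1735]), array([0.0454, 0.0461]), 111.2) (array([ 0.6473, -0.1733]), array([0.0445, 0.0448]), 111.2)
165 (array([ 0.6473, -0.1733]), array([0.0442, 0.0445]), 111.0) (array([ 0.6473, -0.1732]), array([0.0433, 0.0432]), 20.8)
180 (array([ 0.6472, -0.1732]), array([0.043 , 0.0432]), 111.0) (array([ 0.6472, -0.173 ]), array([0.0417, 0.0416]), 21.2)
```

View pics/t5.png

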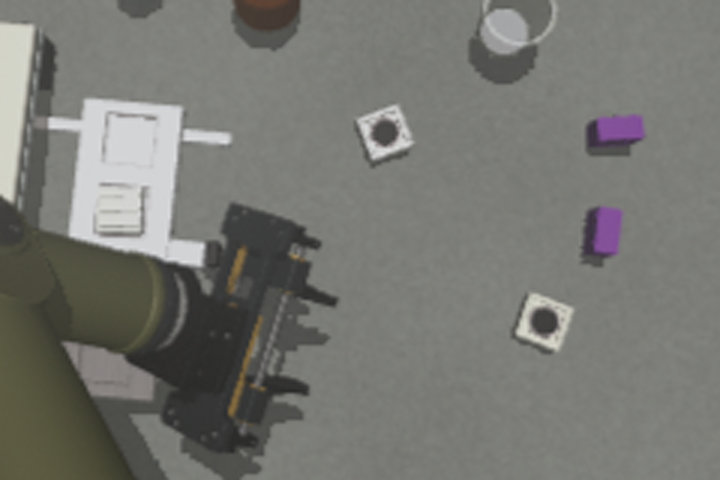

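The picture shows cassette 2 seated ribs-up at (120,208), with A at (543,321) and B at (385,132) untouched, and the arm tilted. Picking A with the tool tilted.

Emit:
{"api": "send_rows", "payload": {"steps": [{"tx": -0.132, "ty": 0.22, "tz": 0.37, "rx": 0.0186, "ry": -0.0067, "rz": 0, "grip": 70}, {"tx": -0.132, "ty": 0.22, "tz": 0.37, "rx": 0.0186, "ry": -0.0067, "rz": 0, "grip": 70}, {"tx": -0.132, "ty": 0.22, "tz": 0.37, "rx": 0.0186, "ry": -0.0067, "rz": 0, "grip": 70}, {"tx": -0.132, "ty": 0.22, "tz": 0.37, "rx": 0.0186, "ry": -0.0067, "rz": 0, "grip": 70}, {"tx": -0.132, "ty": 0.22, "tz": 0.37, "rx": 0.0186, "ry": -0.0067, "rz": 0, "grip": 70}]}}

```text
clock: 30.02
tool_pos: [0.4873, -0.2628, 0.0826]
tool_rot: [[0.27, 0.926, -0.263], [0.653, -0.377, -0.656], [-0.707, 0.005, -0.707]]
wrist_force: [-0.8, 1.7, 0.4]
width: 0.0701
gripper_force: 0.0
```

```bash
python3 - <<'E'
from h import *
st(); C=(.462,-.326,.012)
plan([[tg(C,69,-45,back=.04),tg(C,69,-45)]])
E
```

```text
t30.02 [ 0.4873 -0.2628  0.0826] q [ 38.6  33.8 -48.4 104.6  60.5  90.5 -54.5] F [-0.8  1.7  0.4] w0.0701 g0.0
call
  {'tx': 0.0046, 'ty': -0.001, 'tz': 0.1552, 'rx': -0.0017, 'ry': 0.0, 'rz': -0.0028}
  {'tx': 0.0046, 'ty': 0.0001, 'tz': 0.2551, 'rx': -0.0017, 'ry': 0.0, 'rz': -0.0028}
```

Emit:
{"api": "send_rows", "payload": {"steps": [{"tx": 0.004, "ty": 0, "tz": 0.11, "rx": -0.0017, "ry": 0, "rz": -0.0028, "grip": 70}, {"tx": 0.004, "ty": 0, "tz": 0.2, "rx": -0.0017, "ry": 0, "rz": -0.0028, "grip": 70}, {"tx": 0.004, "ty": 0, "tz": 0.254, "rx": -0.0017, "ry": 0, "rz": -0.0028, "grip": 70}, {"tx": 0.004, "ty": 0, "tz": 0.254, "rx": -0.0017, "ry": 0, "rz": -0.0028, "grip": 70}, {"tx": 0.004, "ty": 0, "tz": 0.254, "rx": -0.0017, "ry": 0, "rz": -0.0028, "grip": 40}, {"tx": 0.004, "ty": 0, "tz": 0.254, "rx": -0.0017, "ry": 0, "rz": -0.0028, "grip": 40}, {"tx": 0.004, "ty": 0, "tz": 0.254, "rx": -0.0017, "ry": 0, "rz": -0.0028, "grip": 40}, {"tx": 0.004, "ty": 0, "tz": 0.254, "rx": -0.0017, "ry": 0, "rz": -0.0028, "grip": 40}, {"tx": 0.004, "ty": 0, "tz": 0.254, "rx": -0.0017, "ry": 0, "rz": -0.0028, "grip": 40}, {"tx": 0.004, "ty": 0, "tz": 0.254, "rx": -0.0017, "ry": 0, "rz": -0.0028, "grip": 40}, {"tx": -0.06, "ty": 0, "tz": 0.19, "rx": -0.0017, "ry": 0, "rz": -0.0028, "grip": 40}, {"tx": -0.12, "ty": 0, "tz": 0.13, "rx": -0.0017, "ry": 0, "rz": -0.0028, "grip": 40}]}}

```text
clock: 31.52
tool_pos: [0.4605, -0.328, 0.0789]
tool_rot: [[0.25, 0.934, -0.254], [0.661, -0.357, -0.66], [-0.708, -0.003, -0.707]]
wrist_force: [0.1, -0.4, 0.2]
width: 0.0437
gripper_force: 30.0
```

```bash
python3 - <<'E'
from h import *
st(); C=(.518,-.17,.1)
plan([[((.51,-.21,.13),tilt(77.5,0)),tg(C,77.5,45)]])
E
```

```text
t31.52 [ 0.4605 -0.328   0.0789] q [ 45.3  30.9 -47.1 108.1  63.   84.9 -49.4] F [ 0.1 -0.4  0.2] w0.0437 g30.0
call
  {'tx': 0.1355, 'ty': 0.0099, 'tz': -0.3165, 'rx': -0.0096, 'ry': 0.1248, 'rz': -0.022}
  {'tx': 0.2696, 'ty': -0.0079, 'tz': -0.3346, 'rx': -0.0005, 'ry': 0.2496, 'rz': -0.0259}
```

Emit:
{"api": "send_rows", "payload": {"steps": [{"tx": 0.135, "ty": 0.01, "tz": -0.3165, "rx": -0.0096, "ry": 0.1248, "rz": -0.022, "grip": 40}, {"tx": 0.135, "ty": 0.01, "tz": -0.3165, "rx": -0.0096, "ry": 0.1248, "rz": -0.022, "grip": 40}, {"tx": 0.135, "ty": 0.01, "tz": -0.3165, "rx": -0.0096, "ry": 0.1248, "rz": -0.022, "grip": 40}, {"tx": 0.135, "ty": 0.01, "tz": -0.3165, "rx": -0.0096, "ry": 0.1248, "rz": -0.022, "grip": 40}, {"tx": 0.27, "ty": -0.008, "tz": -0.335, "rx": -0.0005, "ry": 0.2496, "rz": -0.0259, "grip": 40}, {"tx": 0.27, "ty": -0.008, "tz": -0.335, "rx": -0.0005, "ry": 0.2496, "rz": -0.0259, "grip": 40}, {"tx": 0.27, "ty": -0.008, "tz": -0.335, "rx": -0.0005, "ry": 0.2496, "rz": -0.0259, "grip": 40}, {"tx": 0.27, "ty": -0.008, "tz": -0.335, "rx": -0.0005, "ry": 0.2496, "rz": -0.0259, "grip": 40}, {"tx": 0.27, "ty": -0.008, "tz": -0.335, "rx": -0.0005, "ry": 0.2496, "rz": -0.0259, "grip": 40}, {"tx": 0.27, "ty": -0.008, "tz": -0.335, "rx": -0.0005, "ry": 0.2496, "rz": -0.0259, "grip": 40}, {"tx": 0.27, "ty": -0.008, "tz": -0.335, "rx": -0.0005, "ry": 0.2496, "rz": -0.0259, "grip": 40}]}}

```text
clock: 32.9
tool_pos: [0.5193, -0.166, 0.0975]
tool_rot: [[0.151, 0.977, 0.153], [0.692, -0.215, 0.689], [0.706, 0.002, -0.708]]
wrist_force: [-0.1, 0.1, -0.4]
width: 0.0435
gripper_force: 30.0
```

```bash
python3 - <<'E'
from h import *
st(); print(manip.sense()['tool_rot'].round(3)); C=(.518,-.17)
plan([[tg((*C,.04),77.5,45),tg((*C,.023),77.5,45)],[tg((*C,.022),77.5,45,back=.11),tg((*C,.022),77.5,0,back=.16),tg((*C,.022),77.5,-45,back=.12),tg((*C,.022),77.5,-45)]])
E
```

```text
t32.90 [ 0.5193 -0.166   0.0975] q [ 89.7  51.5 -70.8  97.8   4.   71.3   9.9] F [-0.1  0.1 -0.4] w0.0435 g30.0
[[ 0.151  0.977  0.153]
 [ 0.692 -0.215  0.689]
 [ 0.706  0.002 -0.708]]
call
  {'tx': -0.1089, 'ty': -0.0012, 'tz': 0.1044, 'rx': 0.0001, 'ry': 0.0003, 'rz': 0.0004}
  {'tx': -0.1389, 'ty': -0.0013, 'tz': 0.1345, 'rx': 0.0001, 'ry': 0.0003, 'rz': 0.0004}
call
  {'tx': -0.0018, 'ty': -0.0, 'tz': -0.2732, 'rx': 0.0, 'ry': 0.0, 'rz': 0.0}
  {'tx': 0.274, 'ty': 0.0, 'tz': -0.284, 'rx': 0.0, 'ry': -0.125, 'rz': 0.0}
  {'tx': 0.2882, 'ty': -0.0, 'tz': -0.0082, 'rx': 0.0, 'ry': -0.25, 'rz': -0.0}
  {'tx': -0.0118, 'ty': 0.0, 'tz': -0.0082, 'rx': 0.0, 'ry': -0.25, 'rz': -0.0}
```

Emit:
{"api": "send_rows", "payload": {"steps": [{"tx": -0.06, "ty": -0.001, "tz": 0.055, "rx": 0, "ry": 0, "rz": 0, "grip": 40}, {"tx": -0.11, "ty": -0.001, "tz": 0.105, "rx": 0, "ry": 0, "rz": 0, "grip": 40}, {"tx": -0.13, "ty": -0.001, "tz": 0.125, "rx": 0, "ry": 0, "rz": 0, "grip": 40}, {"tx": -0.138, "ty": -0.001, "tz": 0.133, "rx": 0, "ry": 0, "rz": 0, "grip": 40}, {"tx": -0.138, "ty": -0.001, "tz": 0.133, "rx": 0, "ry": 0, "rz": 0, "grip": 40}, {"tx": -0.138, "ty": -0.001, "tz": 0.133, "rx": 0, "ry": 0, "rz": 0, "grip": 40}]}}

```text
clock: 33.65
tool_pos: [0.5192, -0.1683, 0.0212]
tool_rot: [[0.151, 0.976, 0.155], [0.691, -0.217, 0.689], [0.707, 0.003, -0.708]]
wrist_force: [0.4, -0.4, 1.1]
width: 0.0438
gripper_force: 30.0
```

```bash
python3 - <<'E'
from h import *
st(); C=(.518,-.17)
E
```

```text
t33.65 [ 0.5192 -0.1683  0.0212] q [ 87.4  56.6 -66.   99.    7.6  66.2  12.4] F [ 0.4 -0.4  1.1] w0.0438 g30.0
```

Emit:
{"api": "send_rows", "payload": {"steps": [{"tx": -0.002, "ty": 0, "tz": 0.002, "rx": 0, "ry": 0, "rz": 0, "grip": 40}, {"tx": -0.002, "ty": 0, "tz": 0.002, "rx": 0, "ry": 0, "rz": 0, "grip": 40}, {"tx": -0.002, "ty": 0, "tz": 0.002, "rx": 0, "ry": 0, "rz": 0, "grip": 70}, {"tx": -0.002, "ty": 0, "tz": 0.002, "rx": 0, "ry": 0, "rz": 0, "grip": 70}, {"tx": -0.002, "ty": 0, "tz": 0.002, "rx": 0, "ry": 0, "rz": 0, "grip": 70}, {"tx": -0.002, "ty": 0, "tz": 0.002, "rx": 0, "ry": 0, "rz": 0, "grip": 70}, {"tx": -0.002, "ty": 0, "tz": -0.1, "rx": 0, "ry": 0, "rz": 0, "grip": 70}, {"tx": -0.002, "ty": 0, "tz": -0.25, "rx": 0, "ry": 0, "rz": 0, "grip": 70}, {"tx": -0.002, "ty": 0, "tz": -0.273, "rx": 0, "ry": 0, "rz": 0, "grip": 70}]}}

```text
clock: 34.78
tool_pos: [0.5028, -0.2486, 0.0992]
tool_rot: [[0.154, 0.975, 0.16], [0.693, -0.222, 0.686], [0.705, 0.006, -0.71]]
wrist_force: [-0.1, -0.3, 0.2]
width: 0.07
gripper_force: 0.0
```

Emit:
{"api": "send_rows", "payload": {"steps": [{"tx": 0.276, "ty": 0, "tz": -0.01, "rx": 0, "ry": -0.125, "rz": 0, "grip": 70}, {"tx": 0.276, "ty": 0, "tz": -0.01, "rx": 0, "ry": -0.125, "rz": 0, "grip": 70}, {"tx": 0.276, "ty": 0, "tz": -0.01, "rx": 0, "ry": -0.125, "rz": 0, "grip": 70}, {"tx": 0.276, "ty": 0, "tz": -0.01, "rx": 0, "ry": -0.125, "rz": 0, "grip": 70}, {"tx": 0.29, "ty": 0, "tz": 0.265, "rx": 0, "ry": -0.25, "rz": 0, "grip": 70}, {"tx": 0.29, "ty": 0, "tz": 0.265, "rx": 0, "ry": -0.25, "rz": 0, "grip": 70}, {"tx": 0.29, "ty": 0, "tz": 0.265, "rx": 0, "ry": -0.25, "rz": 0, "grip": 70}, {"tx": 0.29, "ty": 0, "tz": 0.265, "rx": 0, "ry": -0.25, "rz": 0, "grip": 70}, {"tx": 0.29, "ty": 0, "tz": 0.265, "rx": 0, "ry": -0.25, "rz": 0, "grip": 70}, {"tx": 0.29, "ty": 0, "tz": 0.265, "rx": 0, "ry": -0.25, "rz": 0, "grip": 70}, {"tx": 0.29, "ty": 0, "tz": 0.265, "rx": 0, "ry": -0.25, "rz": 0, "grip": 70}, {"tx": 0.29, "ty": 0, "tz": 0.265, "rx": 0, "ry": -0.25, "rz": 0, "grip": 70}]}}

```text
clock: 36.28
tool_pos: [0.5356, -0.0932, 0.1052]
tool_rot: [[0.159, 0.975, -0.153], [0.689, -0.221, -0.69], [-0.707, 0.004, -0.707]]
wrist_force: [0.0, -0.5, -0.4]
width: 0.0702
gripper_force: 0.0
```

```bash
python3 - <<'E'
from h import *
st(); print(manip.sense()['tool_rot'].round(3)); im=manip.capture('scene')
C=(.5186,-.1711,.022); u,v=proj('scene',[C])[0].astype(int); print(u,v)
save('sc6',cv2.resize(im[v-70:v+50,u-80:u+80],None,fx=3,fy=3,interpolation=cv2.INTER_CUBIC))
plan([[tg(C,77.5,-45,back=.05),tg(C,77.5,-45)]])
E
```

```text
t36.27 [ 0.5356 -0.0932  0.1052] q [ 20.7  35.2 -49.2  99.7  56.5  96.8 -58. ] F [ 0.  -0.5 -0.4] w0.0702 g0.0
[[ 0.159  0.975 -0.153]
 [ 0.689 -0.221 -0.69 ]
 [-0.707  0.004 -0.707]]
278 223
call
  {'tx': 0.0061, 'ty': 0.0006, 'tz': 0.173, 'rx': -0.0001, 'ry': -0.0, 'rz': -0.0009}
  {'tx': 0.0061, 'ty': 0.0007, 'tz': 0.298, 'rx': -0.0001, 'ry': -0.0, 'rz': -0.0009}
```

View pics/sc6.png

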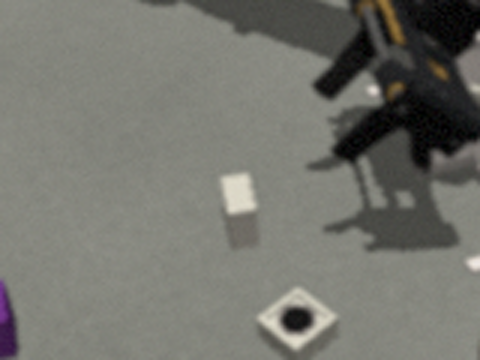

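A now stands on edge at (240,210), as wanted. Running the second 90° turn.

Emit:
{"api": "send_rows", "payload": {"steps": [{"tx": 0.005, "ty": 0, "tz": 0.12, "rx": 0, "ry": 0, "rz": 0, "grip": 70}, {"tx": 0.005, "ty": 0, "tz": 0.22, "rx": 0, "ry": 0, "rz": 0, "grip": 70}, {"tx": 0.005, "ty": 0, "tz": 0.298, "rx": 0, "ry": 0, "rz": 0, "grip": 70}, {"tx": 0.005, "ty": 0, "tz": 0.298, "rx": 0, "ry": 0, "rz": 0, "grip": 70}, {"tx": 0.005, "ty": 0, "tz": 0.298, "rx": 0, "ry": 0, "rz": 0, "grip": 40}, {"tx": 0.005, "ty": 0, "tz": 0.298, "rx": 0, "ry": 0, "rz": 0, "grip": 40}, {"tx": 0.005, "ty": 0, "tz": 0.298, "rx": 0, "ry": 0, "rz": 0, "grip": 40}, {"tx": 0.005, "ty": 0, "tz": 0.298, "rx": 0, "ry": 0, "rz": 0, "grip": 40}, {"tx": 0.005, "ty": 0, "tz": 0.298, "rx": 0, "ry": 0, "rz": 0, "grip": 40}, {"tx": 0.005, "ty": 0, "tz": 0.298, "rx": 0, "ry": 0, "rz": 0, "grip": 40}]}}

```text
clock: 37.58
tool_pos: [0.5184, -0.1712, 0.0189]
tool_rot: [[0.154, 0.976, -0.151], [0.69, -0.216, -0.691], [-0.707, 0.003, -0.707]]
wrist_force: [-0.5, 2.7, 4.9]
width: 0.0441
gripper_force: 30.0
```

Emit:
{"api": "send_rows", "payload": {"steps": [{"tx": -0.05, "ty": 0, "tz": -0.05, "rx": 0, "ry": 0, "rz": 0, "grip": 40}, {"tx": -0.1, "ty": 0, "tz": -0.1, "rx": 0, "ry": 0.02, "rz": 0, "grip": 40}, {"tx": -0.1, "ty": 0, "tz": -0.11, "rx": 0, "ry": 0.25, "rz": 0, "grip": 40}, {"tx": -0.1, "ty": 0, "tz": -0.11, "rx": 0, "ry": 0.25, "rz": 0, "grip": 40}, {"tx": -0.1, "ty": 0, "tz": -0.11, "rx": 0, "ry": 0.25, "rz": 0, "grip": 40}, {"tx": -0.1, "ty": 0, "tz": -0.11, "rx": 0, "ry": 0.25, "rz": 0, "grip": 40}, {"tx": -0.1, "ty": 0, "tz": -0.11, "rx": 0, "ry": 0.25, "rz": 0, "grip": 40}, {"tx": -0.1, "ty": 0, "tz": -0.11, "rx": 0, "ry": 0.25, "rz": 0, "grip": 40}, {"tx": -0.1, "ty": 0, "tz": -0.11, "rx": 0, "ry": 0.25, "rz": 0, "grip": 40}, {"tx": -0.1, "ty": 0, "tz": -0.11, "rx": 0, "ry": 0.25, "rz": 0, "grip": 40}, {"tx": -0.1, "ty": 0, "tz": -0.11, "rx": 0, "ry": 0.25, "rz": 0, "grip": 40}, {"tx": -0.1, "ty": 0, "tz": -0.11, "rx": 0, "ry": 0.25, "rz": 0, "grip": 40}]}}

```text
clock: 39.08
tool_pos: [0.5184, -0.1677, 0.0784]
tool_rot: [[0.151, 0.977, 0.153], [0.692, -0.215, 0.689], [0.706, 0.002, -0.708]]
wrist_force: [0.1, 0.2, -0.3]
width: 0.0437
gripper_force: 30.0
```

```bash
python3 - <<'E'
from h import *
st(); p=manip.sense()['tool_pos']; r=tilt(77.5,45); C=p-.004*r.apply([0,0,1]); print(C)
plan([[tg((C[0],C[1],.02),77.5,45),tg((C[0],C[1],.0125),77.5,45)]])
E
```

```text
t39.08 [ 0.5184 -0.1677  0.0784] q [ 88.8  51.8 -68.5  98.2   3.7  70.   11.6] F [ 0.1  0.2 -0.3] w0.0437 g30.0
[ 0.51781958 -0.17047275  0.08124105]
call
  {'tx': -0.1081, 'ty': -0.0003, 'tz': 0.1085, 'rx': 0.0, 'ry': 0.0003, 'rz': 0.0004}
  {'tx': -0.1213, 'ty': -0.0004, 'tz': 0.1218, 'rx': 0.0, 'ry': 0.0003, 'rz': 0.0004}
```

Emit:
{"api": "send_rows", "payload": {"steps": [{"tx": -0.07, "ty": 0, "tz": 0.07, "rx": 0, "ry": 0, "rz": 0, "grip": 40}, {"tx": -0.108, "ty": 0, "tz": 0.108, "rx": 0, "ry": 0, "rz": 0, "grip": 40}, {"tx": -0.121, "ty": 0, "tz": 0.121, "rx": 0, "ry": 0, "rz": 0, "grip": 40}, {"tx": -0.121, "ty": 0, "tz": 0.121, "rx": 0, "ry": 0, "rz": 0, "grip": 40}, {"tx": -0.121, "ty": 0, "tz": 0.121, "rx": 0, "ry": 0, "rz": 0, "grip": 40}, {"tx": -0.121, "ty": 0, "tz": 0.121, "rx": 0, "ry": 0, "rz": 0, "grip": 70}, {"tx": -0.121, "ty": 0, "tz": 0.121, "rx": 0, "ry": 0, "rz": 0, "grip": 70}, {"tx": -0.121, "ty": 0, "tz": 0.121, "rx": 0, "ry": 0, "rz": 0, "grip": 70}, {"tx": -0.121, "ty": 0, "tz": 0.121, "rx": 0, "ry": 0, "rz": 0, "grip": 70}]}}

```text
clock: 40.2
tool_pos: [0.5184, -0.1691, 0.0094]
tool_rot: [[0.152, 0.976, 0.154], [0.691, -0.216, 0.69], [0.707, 0.002, -0.708]]
wrist_force: [-0.7, -0.2, -0.1]
width: 0.0687
gripper_force: 0.0
```

Emit:
{"api": "send_rows", "payload": {"steps": [{"tx": 0, "ty": 0, "tz": -0.12, "rx": 0, "ry": 0, "rz": 0, "grip": 70}, {"tx": 0, "ty": 0, "tz": -0.25, "rx": 0, "ry": 0, "rz": 0, "grip": 70}, {"tx": 0.154, "ty": 0, "tz": -0.165, "rx": 0, "ry": -0.125, "rz": 0, "grip": 70}, {"tx": 0.154, "ty": 0, "tz": -0.165, "rx": 0, "ry": -0.125, "rz": 0, "grip": 70}, {"tx": 0.154, "ty": 0, "tz": -0.165, "rx": 0, "ry": -0.125, "rz": 0, "grip": 70}, {"tx": 0.154, "ty": 0, "tz": -0.165, "rx": 0, "ry": -0.125, "rz": 0, "grip": 70}, {"tx": 0.154, "ty": 0, "tz": -0.165, "rx": 0, "ry": -0.125, "rz": 0, "grip": 70}, {"tx": 0.154, "ty": 0, "tz": -0.05, "rx": 0, "ry": -0.125, "rz": 0, "grip": 70}, {"tx": 0.154, "ty": 0, "tz": -0.05, "rx": 0, "ry": -0.125, "rz": 0, "grip": 70}]}}

```text
clock: 41.32
tool_pos: [0.5226, -0.1385, 0.0644]
tool_rot: [[0.214, 0.977, -0.003], [0.977, -0.214, 0.004], [0.003, -0.004, -1.0]]
wrist_force: [-0.1, -0.2, 0.5]
width: 0.0702
gripper_force: 0.0
```

```bash
python3 - <<'E'
from h import *
st(); C=(.5178,-.1703)
plan([[((*C,.011),down(77.5))]])
E
```

```text
t41.33 [ 0.5226 -0.1385  0.0644] q [ 64.8  25.6 -62.5 107.1  25.2  63.  -19.7] F [-0.1 -0.2  0.5] w0.0702 g0.0
call
  {'tx': -0.0807, 'ty': 0.0059, 'tz': 0.1331, 'rx': -0.0007, 'ry': -0.0005, 'rz': 0.0003}
```

Emit:
{"api": "send_rows", "payload": {"steps": [{"tx": -0.081, "ty": 0.005, "tz": 0, "rx": 0, "ry": 0, "rz": 0, "grip": 70}, {"tx": -0.081, "ty": 0.005, "tz": 0.1, "rx": 0, "ry": 0, "rz": 0, "grip": 70}, {"tx": -0.081, "ty": 0.005, "tz": 0.13, "rx": 0, "ry": 0, "rz": 0, "grip": 70}, {"tx": -0.081, "ty": 0.005, "tz": 0.13, "rx": 0, "ry": 0, "rz": 0, "grip": 70}, {"tx": -0.081, "ty": 0.005, "tz": 0.13, "rx": 0, "ry": 0, "rz": 0, "grip": 70}]}}

```text
clock: 41.95
tool_pos: [0.5206, -0.1725, 0.0161]
tool_rot: [[0.216, 0.976, 0.003], [0.976, -0.216, -0.001], [-0.0, 0.003, -1.0]]
wrist_force: [-0.5, 0.9, 0.1]
width: 0.07
gripper_force: 0.0
```

```bash
python3 - <<'E'
from h import *
st(); C=(.5178,-.1703); b=down(77.5); e=down(85.5); Q=(.6375,.0842)
plan([[((*C,.0115),b)],[((*C,.1),b),((*Q,.1),e),((*Q,.06),e)]])
E
```

```text
t41.95 [ 0.5206 -0.1725  0.0161] q [ 64.4  29.7 -58.6 108.5  29.7  58.5 -19.5] F [-0.5  0.9  0.1] w0.0700 g0.0
call
  {'tx': 0.0038, 'ty': -0.008, 'tz': 0.0115, 'rx': 0.0005, 'ry': 0.0, 'rz': 0.0}
call
  {'tx': 0.0, 'ty': 0.0, 'tz': -0.2213, 'rx': 0.0, 'ry': 0.0, 'rz': 0.0}
  {'tx': 0.6859, 'ty': 0.1544, 'tz': -0.2212, 'rx': 0.0, 'ry': 0.0, 'rz': -0.0222}
  {'tx': 0.6859, 'ty': 0.1544, 'tz': -0.1212, 'rx': 0.0, 'ry': 0.0, 'rz': -0.0222}
```

Emit:
{"api": "send_rows", "payload": {"steps": [{"tx": 0.004, "ty": -0.007, "tz": 0.0115, "rx": 0, "ry": 0, "rz": 0, "grip": 70}, {"tx": 0.004, "ty": -0.007, "tz": 0.0115, "rx": 0, "ry": 0, "rz": 0, "grip": 40}, {"tx": 0.004, "ty": -0.007, "tz": 0.0115, "rx": 0, "ry": 0, "rz": 0, "grip": 40}, {"tx": 0.004, "ty": -0.007, "tz": 0.0115, "rx": 0, "ry": 0, "rz": 0, "grip": 40}, {"tx": 0.004, "ty": -0.007, "tz": 0.0115, "rx": 0, "ry": 0, "rz": 0, "grip": 40}, {"tx": 0.004, "ty": -0.007, "tz": 0.0115, "rx": 0, "ry": 0, "rz": 0, "grip": 40}, {"tx": 0.004, "ty": -0.007, "tz": 0.0115, "rx": 0, "ry": 0, "rz": 0, "grip": 40}, {"tx": 0.004, "ty": -0.007, "tz": -0.1, "rx": 0, "ry": 0, "rz": 0, "grip": 40}, {"tx": 0.004, "ty": -0.007, "tz": -0.21, "rx": 0, "ry": 0, "rz": 0, "grip": 40}]}}

```text
clock: 43.08
tool_pos: [0.5166, -0.1699, 0.0995]
tool_rot: [[0.216, 0.976, 0.0], [0.976, -0.216, 0.0], [0.0, 0.0, -1.0]]
wrist_force: [0.5, -0.9, -0.8]
width: 0.044
gripper_force: 30.0
```

Emit:
{"api": "send_rows", "payload": {"steps": [{"tx": 0.686, "ty": 0.154, "tz": 0, "rx": 0, "ry": 0, "rz": -0.0222, "grip": 40}, {"tx": 0.686, "ty": 0.154, "tz": 0, "rx": 0, "ry": 0, "rz": -0.0222, "grip": 40}, {"tx": 0.686, "ty": 0.154, "tz": 0, "rx": 0, "ry": 0, "rz": -0.0222, "grip": 40}, {"tx": 0.686, "ty": 0.154, "tz": 0, "rx": 0, "ry": 0, "rz": -0.0222, "grip": 40}, {"tx": 0.686, "ty": 0.154, "tz": 0, "rx": 0, "ry": 0, "rz": -0.0222, "grip": 40}, {"tx": 0.686, "ty": 0.154, "tz": 0.06, "rx": 0, "ry": 0, "rz": -0.0222, "grip": 40}, {"tx": 0.686, "ty": 0.154, "tz": 0.1, "rx": 0, "ry": 0, "rz": -0.0222, "grip": 40}, {"tx": 0.686, "ty": 0.154, "tz": 0.1, "rx": 0, "ry": 0, "rz": -0.0222, "grip": 40}, {"tx": 0.686, "ty": 0.154, "tz": 0.1, "rx": 0, "ry": 0, "rz": -0.0222, "grip": 40}]}}

```text
clock: 44.2
tool_pos: [0.6369, 0.0828, 0.0591]
tool_rot: [[0.081, 0.997, 0.002], [0.997, -0.081, -0.001], [-0.001, 0.002, -1.0]]
wrist_force: [0.7, 0.3, -0.5]
width: 0.0439
gripper_force: 30.0
```

```bash
python3 - <<'E'
from h import *
st(); Q=(.6377,.084); e=down(85.5)
plan([[((*Q,.0265),e)]])
E
```

```text
t44.20 [0.6369 0.0828 0.0591] q [ 32.7  37.6 -58.1  93.1  33.9  68.6 -37.5] F [ 0.7  0.3 -0.5] w0.0439 g30.0
call
  {'tx': 0.0032, 'ty': 0.0016, 'tz': 0.0815, 'rx': 0.0003, 'ry': 0.0002, 'rz': -0.0004}
```

Emit:
{"api": "send_rows", "payload": {"steps": [{"tx": 0.003, "ty": 0.001, "tz": 0.04, "rx": 0, "ry": 0, "rz": 0, "grip": 40}, {"tx": 0.003, "ty": 0.001, "tz": 0.06, "rx": 0, "ry": 0, "rz": 0, "grip": 40}, {"tx": 0.003, "ty": 0.001, "tz": 0.072, "rx": 0, "ry": 0, "rz": 0, "grip": 40}, {"tx": 0.003, "ty": 0.001, "tz": 0.081, "rx": 0, "ry": 0, "rz": 0, "grip": 40}, {"tx": 0.003, "ty": 0.001, "tz": 0.081, "rx": 0, "ry": 0, "rz": 0, "grip": 40}, {"tx": 0.003, "ty": 0.001, "tz": 0.081, "rx": 0, "ry": 0, "rz": 0, "grip": 40}]}}

```text
clock: 44.95
tool_pos: [0.6375, 0.0855, 0.0269]
tool_rot: [[0.079, 0.997, 0.002], [0.997, -0.079, -0.001], [-0.001, 0.002, -1.0]]
wrist_force: [-0.2, -0.2, -1.4]
width: 0.0433
gripper_force: 30.0
```

Emit:
{"api": "send_rows", "payload": {"steps": [{"tx": 0, "ty": 0, "tz": 0, "rx": 0, "ry": 0, "rz": 0, "grip": 56}, {"tx": 0, "ty": 0, "tz": 0, "rx": 0, "ry": 0, "rz": 0, "grip": 56}, {"tx": 0, "ty": 0, "tz": 0, "rx": 0, "ry": 0, "rz": 0, "grip": 56}, {"tx": 0, "ty": 0, "tz": -0.15, "rx": 0, "ry": 0, "rz": 0, "grip": 56}, {"tx": 0, "ty": 0, "tz": -0.27, "rx": 0, "ry": 0, "rz": 0, "grip": 56}, {"tx": -0.2, "ty": -0.2, "tz": -0.3, "rx": 0, "ry": 0, "rz": 0, "grip": 70}, {"tx": -0.4, "ty": -0.4, "tz": -0.3, "rx": 0, "ry": -0.12, "rz": 0, "grip": 70}, {"tx": -0.4, "ty": -0.4, "tz": -0.3, "rx": 0, "ry": -0.12, "rz": 0, "grip": 70}, {"tx": -0.4, "ty": -0.4, "tz": -0.3, "rx": 0, "ry": -0.12, "rz": 0, "grip": 70}, {"tx": -0.4, "ty": -0.4, "tz": -0.3, "rx": 0, "ry": -0.12, "rz": 0, "grip": 70}, {"tx": -0.4, "ty": -0.4, "tz": -0.3, "rx": 0, "ry": -0.12, "rz": 0, "grip": 70}, {"tx": -0.4, "ty": -0.4, "tz": -0.3, "rx": 0, "ry": -0.12, "rz": 0, "grip": 70}]}}

```text
clock: 46.45
tool_pos: [0.4654, -0.0611, 0.1465]
tool_rot: [[0.058, 0.997, -0.053], [0.728, -0.078, -0.682], [-0.684, 0.001, -0.73]]
wrist_force: [0.9, -0.8, 1.2]
width: 0.0698
gripper_force: 0.0
```

```bash
python3 - <<'E'
from h import *
st(); im=manip.capture('top'); save('top7',im)
print(fitc(im,(.647,-.173),.024,thr=160))
C=(.6475,-.172,.012)
plan([[tg(C,111,-45,back=.13),tg(C,111,-45,back=.04),tg(C,111,-45)]])
E
```

```text
t46.45 [ 0.4654 -0.0611  0.1465] q [ 26.8  22.2 -58.7 110.9  50.4  92.7 -53.6] F [ 0.9 -0.8  1.2] w0.0698 g0.0
(array([ 0.6474, -0.1734]), array([0.0445, 0.0451]), 111.2)
call
  {'tx': 0.053, 'ty': 0.3791, 'tz': 0.1093, 'rx': -0.0492, 'ry': -0.0049, 'rz': -0.0514}
  {'tx': 0.0573, 'ty': 0.4475, 'tz': 0.3236, 'rx': -0.0492, 'ry': -0.0049, 'rz': -0.0514}
  {'tx': 0.0592, 'ty': 0.4779, 'tz': 0.4189, 'rx': -0.0492, 'ry': -0.0049, 'rz': -0.0514}
```

Emit:
{"api": "send_rows", "payload": {"steps": [{"tx": 0.053, "ty": 0.379, "tz": 0.109, "rx": -0.0492, "ry": -0.0049, "rz": -0.0514, "grip": 70}, {"tx": 0.053, "ty": 0.379, "tz": 0.109, "rx": -0.0492, "ry": -0.0049, "rz": -0.0514, "grip": 70}, {"tx": 0.053, "ty": 0.379, "tz": 0.109, "rx": -0.0492, "ry": -0.0049, "rz": -0.0514, "grip": 70}, {"tx": 0.053, "ty": 0.379, "tz": 0.109, "rx": -0.0492, "ry": -0.0049, "rz": -0.0514, "grip": 70}, {"tx": 0.053, "ty": 0.379, "tz": 0.109, "rx": -0.0492, "ry": -0.0049, "rz": -0.0514, "grip": 70}]}}

```text
clock: 47.12
tool_pos: [0.6148, -0.0892, 0.1017]
tool_rot: [[-0.252, 0.934, 0.252], [0.66, 0.357, -0.661], [-0.708, -0.0, -0.706]]
wrist_force: [0.4, 0.0, 0.8]
width: 0.0699
gripper_force: 0.0
```

```bash
python3 - <<'E'
from h import *
st(); print(manip.sense()['tool_rot'].round(3)); C=(.6475,-.172,.012)
plan([[tg(C,111.2,-45,back=.04),tg(C,111.2,-45)]])
E
```

```text
t47.12 [ 0.6148 -0.0892  0.1017] q [ 27.1  30.2 -55.3 109.7  72.1  79.4 -38.2] F [0.4 0.  0.8] w0.0699 g0.0
[[-0.252  0.934  0.252]
 [ 0.66   0.357 -0.661]
 [-0.708 -0.    -0.706]]
call
  {'tx': 0.0014, 'ty': 0.0023, 'tz': 0.226, 'rx': -0.0006, 'ry': 0.0001, 'rz': -0.0006}
  {'tx': 0.0015, 'ty': 0.0027, 'tz': 0.326, 'rx': -0.0006, 'ry': 0.0001, 'rz': -0.0006}
```

Emit:
{"api": "send_rows", "payload": {"steps": [{"tx": 0.001, "ty": 0.002, "tz": 0.14, "rx": 0, "ry": 0, "rz": 0, "grip": 70}, {"tx": 0.001, "ty": 0.002, "tz": 0.26, "rx": 0, "ry": 0, "rz": 0, "grip": 70}, {"tx": 0.001, "ty": 0.002, "tz": 0.325, "rx": 0, "ry": 0, "rz": 0, "grip": 70}, {"tx": 0.001, "ty": 0.002, "tz": 0.325, "rx": 0, "ry": 0, "rz": 0, "grip": 70}, {"tx": 0.001, "ty": 0.002, "tz": 0.325, "rx": 0, "ry": 0, "rz": 0, "grip": 40}, {"tx": 0.001, "ty": 0.002, "tz": 0.325, "rx": 0, "ry": 0, "rz": 0, "grip": 40}, {"tx": 0.001, "ty": 0.002, "tz": 0.325, "rx": 0, "ry": 0, "rz": 0, "grip": 40}, {"tx": 0.001, "ty": 0.002, "tz": 0.325, "rx": 0, "ry": 0, "rz": 0, "grip": 40}, {"tx": 0.001, "ty": 0.002, "tz": 0.325, "rx": 0, "ry": 0, "rz": 0, "grip": 40}, {"tx": 0.001, "ty": 0.002, "tz": 0.325, "rx": 0, "ry": 0, "rz": 0, "grip": 40}, {"tx": -0.06, "ty": 0.002, "tz": 0.265, "rx": 0, "ry": 0, "rz": 0, "grip": 40}, {"tx": -0.12, "ty": 0.002, "tz": 0.205, "rx": 0, "ry": 0, "rz": 0, "grip": 40}]}}

```text
clock: 48.62
tool_pos: [0.6485, -0.1731, 0.0761]
tool_rot: [[-0.257, 0.933, 0.253], [0.66, 0.36, -0.66], [-0.706, -0.003, -0.708]]
wrist_force: [-0.1, -0.3, -1.2]
width: 0.0437
gripper_force: 30.0
```

```bash
python3 - <<'E'
from h import *
st(); C=(.518,-.17,.1)
plan([[((.56,-.17,.12),tilt(90,0)),tg(C,77.5,45)]])
E
```

```text
t48.62 [ 0.6485 -0.1731  0.0761] q [ 32.3  32.8 -50.9 108.2  77.5  72.9 -34. ] F [-0.1 -0.3 -1.2] w0.0437 g30.0
call
  {'tx': -0.0156, 'ty': -0.204, 'tz': -0.1388, 'rx': 0.0226, 'ry': 0.1235, 'rz': 0.0558}
  {'tx': 0.0558, 'ty': -0.2979, 'tz': -0.1291, 'rx': -0.0005, 'ry': 0.2421, 'rz': 0.1035}
```

Emit:
{"api": "send_rows", "payload": {"steps": [{"tx": -0.016, "ty": -0.204, "tz": -0.139, "rx": 0.0226, "ry": 0.1235, "rz": 0.0558, "grip": 40}, {"tx": -0.016, "ty": -0.204, "tz": -0.139, "rx": 0.0226, "ry": 0.1235, "rz": 0.0558, "grip": 40}, {"tx": -0.016, "ty": -0.204, "tz": -0.139, "rx": 0.0226, "ry": 0.1235, "rz": 0.0558, "grip": 40}, {"tx": -0.016, "ty": -0.204, "tz": -0.139, "rx": 0.0226, "ry": 0.1235, "rz": 0.0558, "grip": 40}, {"tx": 0.056, "ty": -0.298, "tz": -0.129, "rx": -0.0005, "ry": 0.2421, "rz": 0.1035, "grip": 40}, {"tx": 0.056, "ty": -0.298, "tz": -0.129, "rx": -0.0005, "ry": 0.2421, "rz": 0.1035, "grip": 40}, {"tx": 0.056, "ty": -0.298, "tz": -0.129, "rx": -0.0005, "ry": 0.2421, "rz": 0.1035, "grip": 40}, {"tx": 0.056, "ty": -0.298, "tz": -0.129, "rx": -0.0005, "ry": 0.2421, "rz": 0.1035, "grip": 40}, {"tx": 0.056, "ty": -0.298, "tz": -0.129, "rx": -0.0005, "ry": 0.2421, "rz": 0.1035, "grip": 40}, {"tx": 0.056, "ty": -0.298, "tz": -0.129, "rx": -0.0005, "ry": 0.2421, "rz": 0.1035, "grip": 40}, {"tx": 0.056, "ty": -0.298, "tz": -0.129, "rx": -0.0005, "ry": 0.2421, "rz": 0.1035, "grip": 40}, {"tx": 0.056, "ty": -0.298, "tz": -0.129, "rx": -0.0005, "ry": 0.2421, "rz": 0.1035, "grip": 40}]}}

```text
clock: 50.12
tool_pos: [0.5195, -0.1653, 0.0988]
tool_rot: [[0.148, 0.977, 0.153], [0.695, -0.213, 0.687], [0.704, 0.004, -0.71]]
wrist_force: [-0.0, 0.3, -0.1]
width: 0.0438
gripper_force: 30.0
```

```bash
python3 - <<'E'
from h import *
st(); print(manip.sense()['tool_rot'].round(3)); C=(.518,-.17)
plan([[tg((*C,.04),77.5,45),tg((*C,.0235),77.5,45)]])
E
```

```text
t50.12 [ 0.5195 -0.1653  0.0988] q [ 88.9  49.7 -69.1  97.8   2.   71.2  11.5] F [-0.   0.3 -0.1] w0.0438 g30.0
[[ 0.148  0.977  0.153]
 [ 0.695 -0.213  0.687]
 [ 0.704  0.004 -0.71 ]]
call
  {'tx': -0.112, 'ty': -0.0018, 'tz': 0.1057, 'rx': 0.0, 'ry': 0.0007, 'rz': 0.0009}
  {'tx': -0.1411, 'ty': -0.002, 'tz': 0.135, 'rx': 0.0, 'ry': 0.0007, 'rz': 0.0009}
```

Emit:
{"api": "send_rows", "payload": {"steps": [{"tx": -0.06, "ty": -0.002, "tz": 0.055, "rx": 0, "ry": 0.0007, "rz": 0, "grip": 40}, {"tx": -0.11, "ty": -0.002, "tz": 0.105, "rx": 0, "ry": 0.0007, "rz": 0, "grip": 40}, {"tx": -0.132, "ty": -0.002, "tz": 0.126, "rx": 0, "ry": 0.0007, "rz": 0, "grip": 40}, {"tx": -0.141, "ty": -0.002, "tz": 0.135, "rx": 0, "ry": 0.0007, "rz": 0, "grip": 40}, {"tx": -0.141, "ty": -0.002, "tz": 0.135, "rx": 0, "ry": 0.0007, "rz": 0, "grip": 40}, {"tx": -0.141, "ty": -0.002, "tz": 0.135, "rx": 0, "ry": 0.0007, "rz": 0, "grip": 40}]}}

```text
clock: 50.88
tool_pos: [0.5178, -0.1677, 0.0218]
tool_rot: [[0.15, 0.977, 0.153], [0.687, -0.215, 0.695], [0.711, 0.001, -0.703]]
wrist_force: [-4.3, -1.3, 9.1]
width: 0.0439
gripper_force: 30.0
```

```bash
python3 - <<'E'
from h import *
st()
E
```

```text
t50.88 [ 0.5178 -0.1677  0.0218] q [ 86.7  55.4 -64.3  99.    5.4  66.2  14.1] F [-4.3 -1.3  9.1] w0.0439 g30.0
```

Emit:
{"api": "send_rows", "payload": {"steps": [{"tx": 0, "ty": 0, "tz": 0, "rx": 0, "ry": 0, "rz": 0, "grip": 70}, {"tx": 0, "ty": 0, "tz": 0, "rx": 0, "ry": 0, "rz": 0, "grip": 70}, {"tx": 0, "ty": 0, "tz": 0, "rx": 0, "ry": 0, "rz": 0, "grip": 70}, {"tx": 0, "ty": 0, "tz": 0, "rx": 0, "ry": 0, "rz": 0, "grip": 70}, {"tx": 0, "ty": 0, "tz": -0.1, "rx": 0, "ry": 0, "rz": 0, "grip": 70}, {"tx": 0, "ty": 0, "tz": -0.25, "rx": 0, "ry": 0, "rz": 0, "grip": 70}, {"tx": 0, "ty": 0, "tz": -0.273, "rx": 0, "ry": 0, "rz": 0, "grip": 70}]}}

```text
clock: 51.75
tool_pos: [0.5021, -0.2489, 0.0982]
tool_rot: [[0.153, 0.975, 0.161], [0.69, -0.223, 0.689], [0.708, 0.006, -0.707]]
wrist_force: [-0.5, -0.2, -0.0]
width: 0.0699
gripper_force: 0.0
```

Emit:
{"api": "send_rows", "payload": {"steps": [{"tx": 0.276, "ty": 0, "tz": -0.01, "rx": 0, "ry": -0.125, "rz": 0, "grip": 70}, {"tx": 0.276, "ty": 0, "tz": -0.01, "rx": 0, "ry": -0.125, "rz": 0, "grip": 70}, {"tx": 0.276, "ty": 0, "tz": -0.01, "rx": 0, "ry": -0.125, "rz": 0, "grip": 70}, {"tx": 0.276, "ty": 0, "tz": -0.01, "rx": 0, "ry": -0.125, "rz": 0, "grip": 70}, {"tx": 0.29, "ty": 0, "tz": 0.265, "rx": 0, "ry": -0.25, "rz": 0, "grip": 70}, {"tx": 0.29, "ty": 0, "tz": 0.265, "rx": 0, "ry": -0.25, "rz": 0, "grip": 70}, {"tx": 0.29, "ty": 0, "tz": 0.265, "rx": 0, "ry": -0.25, "rz": 0, "grip": 70}, {"tx": 0.29, "ty": 0, "tz": 0.265, "rx": 0, "ry": -0.25, "rz": 0, "grip": 70}, {"tx": 0.29, "ty": 0, "tz": 0.265, "rx": 0, "ry": -0.25, "rz": 0, "grip": 70}, {"tx": 0.29, "ty": 0, "tz": 0.265, "rx": 0, "ry": -0.25, "rz": 0, "grip": 70}, {"tx": 0.29, "ty": 0, "tz": 0.265, "rx": 0, "ry": -0.25, "rz": 0, "grip": 70}, {"tx": 0.29, "ty": 0, "tz": 0.265, "rx": 0, "ry": -0.25, "rz": 0, "grip": 70}]}}

```text
clock: 53.25
tool_pos: [0.535, -0.0934, 0.1048]
tool_rot: [[0.16, 0.975, -0.153], [0.692, -0.221, -0.687], [-0.704, 0.004, -0.71]]
wrist_force: [0.1, -1.0, -0.3]
width: 0.0699
gripper_force: 0.0
```

```bash
python3 - <<'E'
from h import *
st(); im=manip.capture('scene'); old=cv2.imread('pics/sc6.png')[:,:,::-1]
C=(.5176,-.1705,.022); u,v=proj('scene',[(.5186,-.1711,.022)])[0].astype(int)
n=cv2.resize(im[v-70:v+50,u-80:u+80],None,fx=3,fy=3,interpolation=cv2.INTER_CUBIC); save('sc8',n)
# same place as last time? centroid of white patch and difference
for q in (old,n):
    m=q[150:270,190:290].min(2)>190; print(m.sum(), np.argwhere(m).mean(0).round(1))
plan([[tg(C,77.5,-45,back=.05),tg(C,77.5,-45)]])
E
```

```text
t53.25 [ 0.535  -0.0934  0.1048] q [ 20.6  34.9 -48.8  99.8  56.2  96.4 -57.8] F [ 0.1 -1.  -0.3] w0.0699 g0.0
673 [43.5 47.6]
662 [41.7 47.5]
call
  {'tx': 0.0062, 'ty': -0.0008, 'tz': 0.1711, 'rx': -0.0001, 'ry': -0.0007, 'rz': -0.001}
  {'tx': 0.0057, 'ty': -0.0008, 'tz': 0.2961, 'rx': -0.0001, 'ry': -0.0007, 'rz': -0.001}
```

B stands in the same spot as A did: the white patch matches in area and position, so no picture is needed. Repeating the second turn.

Emit:
{"api": "send_rows", "payload": {"steps": [{"tx": 0.005, "ty": 0, "tz": 0.12, "rx": 0, "ry": 0, "rz": 0, "grip": 70}, {"tx": 0.005, "ty": 0, "tz": 0.22, "rx": 0, "ry": 0, "rz": 0, "grip": 70}, {"tx": 0.005, "ty": 0, "tz": 0.297, "rx": 0, "ry": 0, "rz": 0, "grip": 70}, {"tx": 0.005, "ty": 0, "tz": 0.297, "rx": 0, "ry": 0, "rz": 0, "grip": 70}, {"tx": 0.005, "ty": 0, "tz": 0.297, "rx": 0, "ry": 0, "rz": 0, "grip": 40}, {"tx": 0.005, "ty": 0, "tz": 0.297, "rx": 0, "ry": 0, "rz": 0, "grip": 40}, {"tx": 0.005, "ty": 0, "tz": 0.297, "rx": 0, "ry": 0, "rz": 0, "grip": 40}, {"tx": 0.005, "ty": 0, "tz": 0.297, "rx": 0, "ry": 0, "rz": 0, "grip": 40}, {"tx": 0.005, "ty": 0, "tz": 0.297, "rx": 0, "ry": 0, "rz": 0, "grip": 40}, {"tx": 0.005, "ty": 0, "tz": 0.297, "rx": 0, "ry": 0, "rz": 0, "grip": 40}]}}

```text
clock: 54.55
tool_pos: [0.5177, -0.171, 0.0186]
tool_rot: [[0.155, 0.976, -0.151], [0.693, -0.216, -0.688], [-0.704, 0.003, -0.71]]
wrist_force: [-0.1, 3.6, 3.8]
width: 0.0432
gripper_force: 30.0
```

Emit:
{"api": "send_rows", "payload": {"steps": [{"tx": -0.05, "ty": 0, "tz": -0.05, "rx": 0, "ry": 0, "rz": 0, "grip": 40}, {"tx": -0.1, "ty": 0, "tz": -0.1, "rx": 0, "ry": 0.02, "rz": 0, "grip": 40}, {"tx": -0.1, "ty": 0, "tz": -0.11, "rx": 0, "ry": 0.25, "rz": 0, "grip": 40}, {"tx": -0.1, "ty": 0, "tz": -0.11, "rx": 0, "ry": 0.25, "rz": 0, "grip": 40}, {"tx": -0.1, "ty": 0, "tz": -0.11, "rx": 0, "ry": 0.25, "rz": 0, "grip": 40}, {"tx": -0.1, "ty": 0, "tz": -0.11, "rx": 0, "ry": 0.25, "rz": 0, "grip": 40}, {"tx": -0.1, "ty": 0, "tz": -0.11, "rx": 0, "ry": 0.25, "rz": 0, "grip": 40}, {"tx": -0.1, "ty": 0, "tz": -0.11, "rx": 0, "ry": 0.25, "rz": 0, "grip": 40}, {"tx": -0.1, "ty": 0, "tz": -0.11, "rx": 0, "ry": 0.25, "rz": 0, "grip": 40}, {"tx": -0.1, "ty": 0, "tz": -0.11, "rx": 0, "ry": 0.25, "rz": 0, "grip": 40}, {"tx": -0.1, "ty": 0, "tz": -0.11, "rx": 0, "ry": 0.25, "rz": 0, "grip": 40}, {"tx": -0.1, "ty": 0, "tz": -0.11, "rx": 0, "ry": 0.25, "rz": 0, "grip": 40}]}}

```text
clock: 56.05
tool_pos: [0.5179, -0.1678, 0.078]
tool_rot: [[0.15, 0.977, 0.154], [0.69, -0.215, 0.692], [0.709, 0.002, -0.706]]
wrist_force: [0.6, 1.0, -1.1]
width: 0.0438
gripper_force: 30.0
```

```bash
python3 - <<'E'
from h import *
st(); p=manip.sense()['tool_pos']; r=tilt(77.5,45); C=p-.004*r.apply([0,0,1]); print(C)
plan([[tg((C[0],C[1],.02),77.5,45),tg((C[0],C[1],.0125),77.5,45)]])
E
```

```text
t56.05 [ 0.5179 -0.1678  0.078 ] q [ 88.5  51.2 -67.7  98.2   2.8  70.   12.4] F [ 0.6  1.  -1.1] w0.0438 g30.0
[ 0.51729257 -0.17051305  0.08083279]
call
  {'tx': -0.1078, 'ty': -0.0003, 'tz': 0.1073, 'rx': 0.0001, 'ry': -0.0003, 'rz': 0.0004}
  {'tx': -0.121, 'ty': -0.0004, 'tz': 0.1206, 'rx': 0.0001, 'ry': -0.0003, 'rz': 0.0004}
```

Emit:
{"api": "send_rows", "payload": {"steps": [{"tx": -0.07, "ty": 0, "tz": 0.07, "rx": 0, "ry": 0, "rz": 0, "grip": 40}, {"tx": -0.108, "ty": 0, "tz": 0.107, "rx": 0, "ry": 0, "rz": 0, "grip": 40}, {"tx": -0.121, "ty": 0, "tz": 0.12, "rx": 0, "ry": 0, "rz": 0, "grip": 40}, {"tx": -0.121, "ty": 0, "tz": 0.12, "rx": 0, "ry": 0, "rz": 0, "grip": 40}, {"tx": -0.121, "ty": 0, "tz": 0.12, "rx": 0, "ry": 0, "rz": 0, "grip": 40}, {"tx": -0.121, "ty": 0, "tz": 0.12, "rx": 0, "ry": 0, "rz": 0, "grip": 70}, {"tx": -0.121, "ty": 0, "tz": 0.12, "rx": 0, "ry": 0, "rz": 0, "grip": 70}, {"tx": -0.121, "ty": 0, "tz": 0.12, "rx": 0, "ry": 0, "rz": 0, "grip": 70}, {"tx": -0.121, "ty": 0, "tz": 0.12, "rx": 0, "ry": 0, "rz": 0, "grip": 70}]}}

```text
clock: 57.18
tool_pos: [0.5179, -0.169, 0.0093]
tool_rot: [[0.152, 0.976, 0.155], [0.688, -0.217, 0.692], [0.71, 0.002, -0.705]]
wrist_force: [1.3, 0.5, 0.0]
width: 0.0684
gripper_force: 0.0
```

Emit:
{"api": "send_rows", "payload": {"steps": [{"tx": 0, "ty": 0, "tz": -0.12, "rx": 0, "ry": 0, "rz": 0, "grip": 70}, {"tx": 0, "ty": 0, "tz": -0.25, "rx": 0, "ry": 0, "rz": 0, "grip": 70}, {"tx": 0.154, "ty": 0, "tz": -0.165, "rx": 0, "ry": -0.125, "rz": 0, "grip": 70}, {"tx": 0.154, "ty": 0, "tz": -0.165, "rx": 0, "ry": -0.125, "rz": 0, "grip": 70}, {"tx": 0.154, "ty": 0, "tz": -0.165, "rx": 0, "ry": -0.125, "rz": 0, "grip": 70}, {"tx": 0.154, "ty": 0, "tz": -0.165, "rx": 0, "ry": -0.125, "rz": 0, "grip": 70}, {"tx": 0.154, "ty": 0, "tz": -0.165, "rx": 0, "ry": -0.125, "rz": 0, "grip": 70}, {"tx": 0.154, "ty": 0, "tz": -0.165, "rx": 0, "ry": -0.125, "rz": 0, "grip": 70}, {"tx": 0.154, "ty": 0, "tz": -0.165, "rx": 0, "ry": -0.125, "rz": 0, "grip": 70}]}}

```text
clock: 58.3
tool_pos: [0.516, -0.1746, 0.0984]
tool_rot: [[0.221, 0.975, 0.001], [0.975, -0.221, 0.006], [0.006, -0.0, -1.0]]
wrist_force: [-0.4, 0.4, -0.4]
width: 0.07
gripper_force: 0.0
```

Emit:
{"api": "send_rows", "payload": {"steps": [{"tx": 0.002, "ty": 0, "tz": 0.12, "rx": 0, "ry": 0, "rz": 0, "grip": 70}, {"tx": 0.002, "ty": 0, "tz": 0.215, "rx": 0, "ry": 0, "rz": 0, "grip": 70}, {"tx": 0.002, "ty": 0, "tz": 0.215, "rx": 0, "ry": 0, "rz": 0, "grip": 70}, {"tx": 0.002, "ty": 0, "tz": 0.215, "rx": 0, "ry": 0, "rz": 0, "grip": 70}]}}

```text
clock: 58.8
tool_pos: [0.5179, -0.1723, 0.0142]
tool_rot: [[0.219, 0.976, 0.004], [0.976, -0.219, 0.004], [0.005, 0.003, -1.0]]
wrist_force: [-0.2, 0.1, -0.1]
width: 0.0697
gripper_force: 0.0
```

```bash
python3 - <<'E'
from h import *
st(); C=(.5174,-.1703); b=down(77.5); e=down(85.5); Q=(.4225,.1015)
plan([[((*C,.0115),b)],[((*C,.1),b),((*Q,.1),e),((*Q,.06),e)]])
E
```

```text
t58.80 [ 0.5179 -0.1723  0.0142] q [ 64.3  29.2 -58.  108.8  28.9  58.  -18.9] F [-0.2  0.1 -0.1] w0.0697 g0.0
call
  {'tx': 0.0045, 'ty': -0.0024, 'tz': 0.0068, 'rx': 0.0004, 'ry': -0.0008, 'rz': -0.0004}
call
  {'tx': 0.0, 'ty': 0.0, 'tz': -0.2213, 'rx': 0.0, 'ry': 0.0, 'rz': 0.0}
  {'tx': 0.612, 'ty': -0.3787, 'tz': -0.2213, 'rx': 0.0, 'ry': 0.0, 'rz': -0.0222}
  {'tx': 0.612, 'ty': -0.3787, 'tz': -0.1213, 'rx': 0.0, 'ry': 0.0, 'rz': -0.0222}
```

Emit:
{"api": "send_rows", "payload": {"steps": [{"tx": 0.0045, "ty": -0.002, "tz": 0.007, "rx": 0, "ry": -0.0008, "rz": 0, "grip": 70}, {"tx": 0.0045, "ty": -0.002, "tz": 0.007, "rx": 0, "ry": -0.0008, "rz": 0, "grip": 40}, {"tx": 0.0045, "ty": -0.002, "tz": 0.007, "rx": 0, "ry": -0.0008, "rz": 0, "grip": 40}, {"tx": 0.0045, "ty": -0.002, "tz": 0.007, "rx": 0, "ry": -0.0008, "rz": 0, "grip": 40}, {"tx": 0.0045, "ty": -0.002, "tz": 0.007, "rx": 0, "ry": -0.0008, "rz": 0, "grip": 40}, {"tx": 0.0045, "ty": -0.002, "tz": 0.007, "rx": 0, "ry": -0.0008, "rz": 0, "grip": 40}, {"tx": 0.0045, "ty": -0.002, "tz": 0.007, "rx": 0, "ry": -0.0008, "rz": 0, "grip": 40}, {"tx": 0.0045, "ty": -0.002, "tz": -0.1, "rx": 0, "ry": -0.0008, "rz": 0, "grip": 40}, {"tx": 0.0045, "ty": -0.002, "tz": -0.215, "rx": 0, "ry": -0.0008, "rz": 0, "grip": 40}]}}

```text
clock: 59.92
tool_pos: [0.5159, -0.1693, 0.0997]
tool_rot: [[0.217, 0.976, -0.0], [0.976, -0.217, -0.0], [-0.0, -0.0, -1.0]]
wrist_force: [0.7, -0.5, -1.3]
width: 0.0435
gripper_force: 30.0
```

Emit:
{"api": "send_rows", "payload": {"steps": [{"tx": 0.612, "ty": -0.378, "tz": 0, "rx": 0, "ry": 0, "rz": -0.0222, "grip": 40}, {"tx": 0.612, "ty": -0.378, "tz": 0, "rx": 0, "ry": 0, "rz": -0.0222, "grip": 40}, {"tx": 0.612, "ty": -0.378, "tz": 0, "rx": 0, "ry": 0, "rz": -0.0222, "grip": 40}, {"tx": 0.612, "ty": -0.378, "tz": 0, "rx": 0, "ry": 0, "rz": -0.0222, "grip": 40}, {"tx": 0.612, "ty": -0.378, "tz": 0, "rx": 0, "ry": 0, "rz": -0.0222, "grip": 40}, {"tx": 0.612, "ty": -0.378, "tz": 0.06, "rx": 0, "ry": 0, "rz": -0.0222, "grip": 40}, {"tx": 0.612, "ty": -0.378, "tz": 0.1, "rx": 0, "ry": 0, "rz": -0.0222, "grip": 40}, {"tx": 0.612, "ty": -0.378, "tz": 0.1, "rx": 0, "ry": 0, "rz": -0.0222, "grip": 40}, {"tx": 0.612, "ty": -0.378, "tz": 0.1, "rx": 0, "ry": 0, "rz": -0.0222, "grip": 40}]}}

```text
clock: 61.05
tool_pos: [0.4225, 0.1023, 0.0593]
tool_rot: [[0.079, 0.997, 0.002], [0.997, -0.079, -0.001], [-0.001, 0.002, -1.0]]
wrist_force: [0.6, 0.2, -0.9]
width: 0.0439
gripper_force: 30.0
```

```bash
python3 - <<'E'
from h import *
st(); Q=(.4226,.101); e=down(85.5)
plan([[((*Q,.0265),e)]])
E
```

```text
t61.05 [0.4225 0.1023 0.0593] q [ 55.7   9.8 -75.6 121.2  11.5  56.8 -30.5] F [ 0.6  0.2 -0.9] w0.0439 g30.0
call
  {'tx': -0.0031, 'ty': 0.0003, 'tz': 0.082, 'rx': 0.0003, 'ry': 0.0002, 'rz': -0.0001}
```

Emit:
{"api": "send_rows", "payload": {"steps": [{"tx": -0.003, "ty": 0, "tz": 0.04, "rx": 0, "ry": 0, "rz": 0, "grip": 40}, {"tx": -0.003, "ty": 0, "tz": 0.06, "rx": 0, "ry": 0, "rz": 0, "grip": 40}, {"tx": -0.003, "ty": 0, "tz": 0.072, "rx": 0, "ry": 0, "rz": 0, "grip": 40}, {"tx": -0.003, "ty": 0, "tz": 0.082, "rx": 0, "ry": 0, "rz": 0, "grip": 40}, {"tx": -0.003, "ty": 0, "tz": 0.082, "rx": 0, "ry": 0, "rz": 0, "grip": 40}, {"tx": -0.003, "ty": 0, "tz": 0.082, "rx": 0, "ry": 0, "rz": 0, "grip": 40}]}}

```text
clock: 61.8
tool_pos: [0.4224, 0.1008, 0.0263]
tool_rot: [[0.079, 0.997, 0.002], [0.997, -0.079, -0.002], [-0.002, 0.002, -1.0]]
wrist_force: [-0.0, -0.6, 0.0]
width: 0.0435
gripper_force: 30.0
```

```bash
python3 - <<'E'
from h import *
st()
E
```

```text
t61.80 [0.4224 0.1008 0.0263] q [ 50.1  14.6 -71.2 122.9  17.5  53.6 -35.6] F [-0.  -0.6  0. ] w0.0435 g30.0
```

Emit:
{"api": "send_rows", "payload": {"steps": [{"tx": 0, "ty": 0, "tz": 0, "rx": 0, "ry": 0, "rz": 0, "grip": 56}, {"tx": 0, "ty": 0, "tz": 0, "rx": 0, "ry": 0, "rz": 0, "grip": 56}, {"tx": 0, "ty": 0, "tz": 0, "rx": 0, "ry": 0, "rz": 0, "grip": 56}, {"tx": 0, "ty": 0, "tz": -0.15, "rx": 0, "ry": 0, "rz": 0, "grip": 56}, {"tx": -0.05, "ty": 0.03, "tz": -0.25, "rx": 0, "ry": 0, "rz": 0, "grip": 56}, {"tx": -0.9, "ty": 0.15, "tz": -0.3, "rx": 0, "ry": 0, "rz": 0, "grip": 30}, {"tx": -0.9, "ty": 0.15, "tz": -0.3, "rx": 0, "ry": 0, "rz": 0, "grip": 30}, {"tx": -0.9, "ty": 0.15, "tz": -0.3, "rx": 0, "ry": 0, "rz": 0, "grip": 0}, {"tx": -0.9, "ty": 0.15, "tz": -0.3, "rx": 0, "ry": 0, "rz": 0, "grip": 0}, {"tx": -0.9, "ty": 0.15, "tz": -0.3, "rx": 0, "ry": 0, "rz": 0, "grip": 0}, {"tx": -0.9, "ty": 0.15, "tz": -0.3, "rx": 0, "ry": 0, "rz": 0, "grip": 0}, {"tx": -0.9, "ty": 0.15, "tz": -0.3, "rx": 0, "ry": 0, "rz": 0, "grip": 0}]}}

```text
clock: 63.3
tool_pos: [0.4529, -0.2655, 0.1464]
tool_rot: [[0.084, 0.996, 0.002], [0.996, -0.084, -0.0], [-0.0, 0.002, -1.0]]
wrist_force: [-0.5, 0.6, 0.7]
width: 0.0015
gripper_force: 0.0
```

```bash
python3 - <<'E'
from h import *
st(); im=manip.capture('top'); save('top9',im)
o=ortho('top',im,.36,.7,-.06,.34,.039,1700.); save('ortE',o); print(o.shape)
E
```

```text
t63.30 [ 0.4529 -0.2655  0.1464] q [ 79.6  12.8 -57.6 105.   11.6  68.3  13.5] F [-0.5  0.6  0.7] w0.0015 g0.0
(578, 681, 3)
```

View pics/ortE.png

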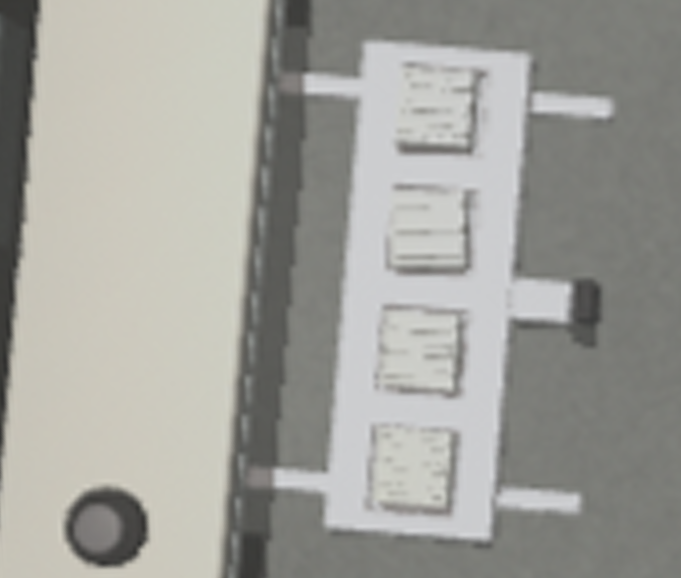

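OrtE shows all four cassettes in their pockets with ribs up, at (437,107), (427,228), (419,350) and (412,467). The button is at (97,527). Next: push the tray home with shut fingers against the tab.

```bash
python3 - <<'E'
from h import *
st(); e=down(85.5)
plan([[((.5176,-.075,.12),e),((.5176,-.075,.038),e)]])
# estimate button centre & hood front from ortho pixel (97,527) at z candidates
uv=proj('top',[(.7-527/1700-.0,.34-97/1700.,.039)])[0]; print(uv)
for z in (.095,.1,.105,.11): print(z,back('top',[uv],z).round(4))
E
```

```text
t63.35 [ 0.4532 -0.263   0.1465] q [ 79.6  12.8 -57.8 105.1  11.6  68.3  13.5] F [-0.1  1.  -0.3] w0.0011 g0.0
call
  {'tx': 0.4814, 'ty': 0.1222, 'tz': 0.0664, 'rx': 0.0002, 'ry': -0.0, 'rz': -0.0004}
  {'tx': 0.4813, 'ty': 0.1219, 'tz': 0.2714, 'rx': 0.0002, 'ry': -0.0, 'rz': -0.0004}
[200.41796933 269.34193364]
0.095 [[0.3931 0.265  0.095 ]]
0.1 [[0.3934 0.2634 0.1   ]]
0.105 [[0.3937 0.2618 0.105 ]]
0.11 [[0.394  0.2601 0.11  ]]
```

Emit:
{"api": "send_rows", "payload": {"steps": [{"tx": 0.481, "ty": 0.122, "tz": 0.06, "rx": 0, "ry": 0, "rz": 0, "grip": 0}, {"tx": 0.481, "ty": 0.122, "tz": 0.06, "rx": 0, "ry": 0, "rz": 0, "grip": 0}, {"tx": 0.481, "ty": 0.122, "tz": 0.06, "rx": 0, "ry": 0, "rz": 0, "grip": 0}, {"tx": 0.481, "ty": 0.122, "tz": 0.06, "rx": 0, "ry": 0, "rz": 0, "grip": 0}, {"tx": 0.481, "ty": 0.122, "tz": 0.17, "rx": 0, "ry": 0, "rz": 0, "grip": 0}, {"tx": 0.481, "ty": 0.122, "tz": 0.271, "rx": 0, "ry": 0, "rz": 0, "grip": 0}, {"tx": 0.481, "ty": 0.122, "tz": 0.271, "rx": 0, "ry": 0, "rz": 0, "grip": 0}, {"tx": 0.481, "ty": 0.122, "tz": 0.271, "rx": 0, "ry": 0, "rz": 0, "grip": 0}]}}

```text
clock: 64.35
tool_pos: [0.5183, -0.0746, 0.0396]
tool_rot: [[0.079, 0.997, 0.003], [0.997, -0.079, -0.002], [-0.002, 0.003, -1.0]]
wrist_force: [0.4, 1.0, 0.7]
width: 0.0003
gripper_force: 0.0
```

Emit:
{"api": "send_rows", "payload": {"steps": [{"tx": 0.05, "ty": 0, "tz": 0, "rx": 0, "ry": 0, "rz": 0, "grip": 0}, {"tx": 0.1, "ty": 0, "tz": 0, "rx": 0, "ry": 0, "rz": 0, "grip": 0}, {"tx": 0.14, "ty": 0, "tz": 0, "rx": 0, "ry": 0, "rz": 0, "grip": 0}, {"tx": 0.18, "ty": 0, "tz": 0, "rx": 0, "ry": 0, "rz": 0, "grip": 0}, {"tx": 0.22, "ty": 0, "tz": 0, "rx": 0, "ry": 0, "rz": 0, "grip": 0}, {"tx": 0.26, "ty": 0, "tz": 0, "rx": 0, "ry": 0, "rz": 0, "grip": 0}, {"tx": 0.3, "ty": 0, "tz": 0, "rx": 0, "ry": 0, "rz": 0, "grip": 0}, {"tx": 0.34, "ty": 0, "tz": 0, "rx": 0, "ry": 0, "rz": 0, "grip": 0}, {"tx": 0.38, "ty": 0, "tz": 0, "rx": 0, "ry": 0, "rz": 0, "grip": 0}, {"tx": 0.4, "ty": 0, "tz": 0, "rx": 0, "ry": 0, "rz": 0, "grip": 0}]}}

```text
clock: 65.6
tool_pos: [0.5297, 0.0864, 0.0378]
tool_rot: [[0.078, 0.997, 0.001], [0.997, -0.078, -0.001], [-0.001, 0.001, -1.0]]
wrist_force: [-0.0, -1.1, 1.6]
width: 0.0004
gripper_force: 0.9
```

```bash
python3 - <<'E'
from h import *
st()
E
```

```text
t65.60 [0.5297 0.0864 0.0378] q [ 37.4  25.4 -58.2 109.1  25.2  59.3 -36. ] F [-0.  -1.1  1.6] w0.0004 g0.9
```

Emit:
{"api": "send_rows", "payload": {"steps": [{"tx": 0.01, "ty": 0, "tz": 0, "rx": 0, "ry": 0, "rz": 0, "grip": 0}, {"tx": 0.02, "ty": 0, "tz": 0, "rx": 0, "ry": 0, "rz": 0, "grip": 0}, {"tx": 0.03, "ty": 0, "tz": 0, "rx": 0, "ry": 0, "rz": 0, "grip": 0}, {"tx": 0.03, "ty": 0, "tz": 0, "rx": 0, "ry": 0, "rz": 0, "grip": 0}]}}

```text
clock: 66.1
tool_pos: [0.5309, 0.0971, 0.0377]
tool_rot: [[0.079, 0.997, 0.001], [0.997, -0.079, -0.001], [-0.001, 0.001, -1.0]]
wrist_force: [-0.6, 0.3, 0.0]
width: 0.0007
gripper_force: 0.0
```

Emit:
{"api": "send_rows", "payload": {"steps": [{"tx": 0.01, "ty": 0, "tz": 0, "rx": 0, "ry": 0, "rz": 0, "grip": 0}, {"tx": 0.015, "ty": 0, "tz": 0, "rx": 0, "ry": 0, "rz": 0, "grip": 0}, {"tx": 0.015, "ty": 0, "tz": 0, "rx": 0, "ry": 0, "rz": 0, "grip": 0}]}}

```text
clock: 66.47
tool_pos: [0.5315, 0.1029, 0.0378]
tool_rot: [[0.079, 0.997, 0.002], [0.997, -0.079, -0.001], [-0.001, 0.002, -1.0]]
wrist_force: [0.1, -0.9, -0.4]
width: 0.0008
gripper_force: 0.3
```

Emit:
{"api": "send_rows", "payload": {"steps": [{"tx": 0.01, "ty": 0, "tz": 0, "rx": 0, "ry": 0, "rz": 0, "grip": 0}, {"tx": 0.015, "ty": 0, "tz": 0, "rx": 0, "ry": 0, "rz": 0, "grip": 0}, {"tx": 0.015, "ty": 0, "tz": 0, "rx": 0, "ry": 0, "rz": 0, "grip": 0}]}}

```text
clock: 66.85
tool_pos: [0.5321, 0.1091, 0.0379]
tool_rot: [[0.079, 0.997, 0.002], [0.997, -0.079, -0.001], [-0.001, 0.002, -1.0]]
wrist_force: [-0.4, -0.2, -0.6]
width: 0.0006
gripper_force: 0.2
```

Emit:
{"api": "send_rows", "payload": {"steps": [{"tx": 0.01, "ty": 0, "tz": 0, "rx": 0, "ry": 0, "rz": 0, "grip": 0}, {"tx": 0.012, "ty": 0, "tz": 0, "rx": 0, "ry": 0, "rz": 0, "grip": 0}, {"tx": 0.012, "ty": 0, "tz": 0, "rx": 0, "ry": 0, "rz": 0, "grip": 0}]}}

```text
clock: 67.22
tool_pos: [0.5325, 0.1137, 0.0379]
tool_rot: [[0.079, 0.997, 0.002], [0.997, -0.079, -0.001], [-0.001, 0.002, -1.0]]
wrist_force: [-0.1, -0.8, -0.4]
width: 0.0007
gripper_force: 0.2
```

Emit:
{"api": "send_rows", "payload": {"steps": [{"tx": 0.01, "ty": 0, "tz": 0, "rx": 0, "ry": 0, "rz": 0, "grip": 0}, {"tx": 0.012, "ty": 0, "tz": 0, "rx": 0, "ry": 0, "rz": 0, "grip": 0}, {"tx": 0.012, "ty": 0, "tz": 0, "rx": 0, "ry": 0, "rz": 0, "grip": 0}]}}

```text
clock: 67.6
tool_pos: [0.5328, 0.1185, 0.0379]
tool_rot: [[0.079, 0.997, 0.002], [0.997, -0.079, -0.001], [-0.001, 0.002, -1.0]]
wrist_force: [-0.1, -1.5, -0.3]
width: 0.0004
gripper_force: 0.3
```

Emit:
{"api": "send_rows", "payload": {"steps": [{"tx": 0.008, "ty": 0, "tz": 0, "rx": 0, "ry": 0, "rz": 0, "grip": 0}, {"tx": 0.008, "ty": 0, "tz": 0, "rx": 0, "ry": 0, "rz": 0, "grip": 0}, {"tx": 0.008, "ty": 0, "tz": 0, "rx": 0, "ry": 0, "rz": 0, "grip": 0}]}}

```text
clock: 67.97
tool_pos: [0.5329, 0.1186, 0.0378]
tool_rot: [[0.081, 0.997, 0.0], [0.997, -0.081, -0.006], [-0.006, 0.001, -1.0]]
wrist_force: [-1.3, -6.2, 4.0]
width: 0.0004
gripper_force: 3.3
```

Emit:
{"api": "send_rows", "payload": {"steps": [{"tx": 0.008, "ty": 0, "tz": 0, "rx": 0, "ry": 0, "rz": 0, "grip": 0}, {"tx": 0.008, "ty": 0, "tz": 0, "rx": 0, "ry": 0, "rz": 0, "grip": 0}, {"tx": 0.008, "ty": 0, "tz": 0, "rx": 0, "ry": 0, "rz": 0, "grip": 0}]}}

```text
clock: 68.35
tool_pos: [0.5328, 0.1186, 0.0378]
tool_rot: [[0.082, 0.997, -0.002], [0.997, -0.082, -0.011], [-0.011, -0.001, -1.0]]
wrist_force: [-3.9, -12.6, 8.6]
width: 0.0005
gripper_force: 6.3
```

```bash
python3 - <<'E'
from h import *
st(); im=manip.capture('scene'); u,v=proj('scene',[(.535,.14,.05)])[0].astype(int)
save('sc10',cv2.resize(im[v-60:v+60,u-80:u+80],None,fx=4,fy=4,interpolation=cv2.INTER_CUBIC))
E
```

```text
t68.35 [0.5328 0.1186 0.0378] q [ 32.6  26.7 -57.5 107.7  26.5  60.4 -40.6] F [ -3.9 -12.6   8.6] w0.0005 g6.3
```

The tray stopped dead at y=0.1186 with the force rising to 13 N, so it is home. Next: back off, rise and go above the button.

Emit:
{"api": "send_rows", "payload": {"steps": [{"tx": -0.06, "ty": 0, "tz": 0, "rx": 0, "ry": 0, "rz": 0, "grip": 0}, {"tx": -0.06, "ty": 0, "tz": -0.1, "rx": 0, "ry": 0, "rz": 0, "grip": 0}, {"tx": -0.06, "ty": 0, "tz": -0.25, "rx": 0, "ry": 0, "rz": 0, "grip": 0}, {"tx": -0.06, "ty": 0, "tz": -0.38, "rx": 0, "ry": 0, "rz": 0, "grip": 0}, {"tx": -0.06, "ty": 0, "tz": -0.38, "rx": 0, "ry": 0, "rz": 0, "grip": 0}, {"tx": -0.06, "ty": 0, "tz": -0.38, "rx": 0, "ry": 0, "rz": 0, "grip": 0}]}}

```text
clock: 69.15
tool_pos: [0.5308, 0.1009, 0.1894]
tool_rot: [[0.079, 0.997, 0.001], [0.997, -0.079, -0.002], [-0.002, 0.001, -1.0]]
wrist_force: [-0.1, 0.0, -0.4]
width: 0.0005
gripper_force: 0.0
```

```bash
python3 - <<'E'
from h import *
st(); e=down(100)
im=manip.capture('top'); save('top11',im)
g=cv2.cvtColor(im,cv2.COLOR_RGB2GRAY)[255:285,188:220]; m=(g<110).astype(np.uint8)
k,l,s_,ce=cv2.connectedComponentsWithStats(m); i=1+np.argmax(s_[1:,4]); print(s_[i],ce[i]+[188,255],g[10:20,8:24:3])
print(back('top',[ce[i]+[188,255]],.1))
plan([[((.3935,.264,.18),e)]])
E
```

```text
t69.15 [0.5308 0.1009 0.1894] q [ 43.7  15.4 -65.4  99.8  14.7  74.2 -29.6] F [-0.1  0.  -0.4] w0.0005 g0.0
[  7   0  25  30 487] [210.37782341 268.16837782] [[ 95  97 105  63  79  83]
 [ 64 120 128  67  78  83]
 [ 63 125 131  85  76  82]
 [ 85 124 130 101  75  82]
 [103 124 130 106  74  82]
 [108 124 128 100  73  80]
 [105 124 126  91  71  80]
 [ 84 122 126  77  70  81]
 [ 61 122 124  58  69  79]
 [ 76 105  99  57  66  78]]
[[0.39689107 0.23617282 0.1       ]]
call
  {'tx': 0.3799, 'ty': -0.3734, 'tz': 0.021, 'rx': -0.0001, 'ry': 0.0003, 'rz': -0.0404}
```

Emit:
{"api": "send_rows", "payload": {"steps": [{"tx": 0.375, "ty": -0.373, "tz": 0, "rx": 0, "ry": 0, "rz": -0.04, "grip": 0}, {"tx": 0.375, "ty": -0.373, "tz": 0, "rx": 0, "ry": 0, "rz": -0.04, "grip": 0}, {"tx": 0.375, "ty": -0.373, "tz": 0, "rx": 0, "ry": 0, "rz": -0.04, "grip": 0}, {"tx": 0.375, "ty": -0.373, "tz": 0, "rx": 0, "ry": 0, "rz": -0.04, "grip": 0}, {"tx": 0.375, "ty": -0.373, "tz": 0, "rx": 0, "ry": 0, "rz": -0.04, "grip": 0}, {"tx": 0.375, "ty": -0.373, "tz": 0, "rx": 0, "ry": 0, "rz": -0.04, "grip": 0}]}}

```text
clock: 69.95
tool_pos: [0.3952, 0.2605, 0.1889]
tool_rot: [[-0.169, 0.986, 0.001], [0.986, 0.169, -0.002], [-0.002, 0.0, -1.0]]
wrist_force: [0.4, -0.3, -0.1]
width: 0.0005
gripper_force: 0.0
```

```bash
python3 - <<'E'
from h import *
st(); e=down(100)
plan([[((.3935,.262,.125),e),((.3935,.262,.11),e)]])
im=manip.capture('scene'); u,v=proj('scene',[(.39,.262,.1)])[0].astype(int); print(u,v)
save('sc12',cv2.resize(im[v-60:v+60,u-80:u+80],None,fx=4,fy=4,interpolation=cv2.INTER_CUBIC))
E
```

```text
t69.95 [0.3952 0.2605 0.1889] q [ 40.7   0.4 -76.2 108.    0.5  71.9 -25.9] F [ 0.4 -0.3 -0.1] w0.0005 g0.0
call
  {'tx': 0.0047, 'ty': -0.0037, 'tz': 0.1598, 'rx': 0.0001, 'ry': 0.0003, 'rz': -0.0007}
  {'tx': 0.0048, 'ty': -0.0037, 'tz': 0.1973, 'rx': 0.0001, 'ry': 0.0003, 'rz': -0.0007}
398 132
```

View pics/sc12.png

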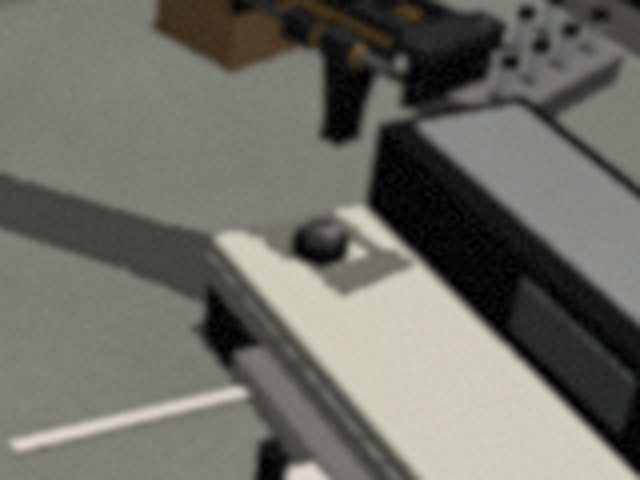

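The tray sits home and the button is under the fingers at (320,240), as projected. Pressing it in small steps.

Emit:
{"api": "send_rows", "payload": {"steps": [{"tx": 0.004, "ty": -0.003, "tz": 0.08, "rx": 0, "ry": 0, "rz": 0, "grip": 0}, {"tx": 0.004, "ty": -0.003, "tz": 0.15, "rx": 0, "ry": 0, "rz": 0, "grip": 0}, {"tx": 0.004, "ty": -0.003, "tz": 0.16, "rx": 0, "ry": 0, "rz": 0, "grip": 0}, {"tx": 0.004, "ty": -0.003, "tz": 0.17, "rx": 0, "ry": 0, "rz": 0, "grip": 0}, {"tx": 0.004, "ty": -0.003, "tz": 0.18, "rx": 0, "ry": 0, "rz": 0, "grip": 0}, {"tx": 0.004, "ty": -0.003, "tz": 0.18, "rx": 0, "ry": 0, "rz": 0, "grip": 0}]}}

```text
clock: 70.75
tool_pos: [0.3933, 0.2634, 0.1177]
tool_rot: [[-0.171, 0.985, 0.002], [0.985, 0.171, -0.002], [-0.002, 0.002, -1.0]]
wrist_force: [0.1, -0.7, -0.1]
width: 0.0004
gripper_force: 0.0
```

Emit:
{"api": "send_rows", "payload": {"steps": [{"tx": 0, "ty": 0, "tz": 0.008, "rx": 0, "ry": 0, "rz": 0, "grip": 0}, {"tx": 0, "ty": 0, "tz": 0.015, "rx": 0, "ry": 0, "rz": 0, "grip": 0}, {"tx": 0, "ty": 0, "tz": 0.015, "rx": 0, "ry": 0, "rz": 0, "grip": 0}]}}

```text
clock: 71.12
tool_pos: [0.3935, 0.2636, 0.1117]
tool_rot: [[-0.171, 0.985, 0.002], [0.985, 0.171, -0.002], [-0.002, 0.002, -1.0]]
wrist_force: [0.2, 0.1, 4.8]
width: 0.0003
gripper_force: 2.3
```

Emit:
{"api": "send_rows", "payload": {"steps": [{"tx": 0, "ty": 0, "tz": 0.006, "rx": 0, "ry": 0, "rz": 0, "grip": 0}, {"tx": 0, "ty": 0, "tz": 0.01, "rx": 0, "ry": 0, "rz": 0, "grip": 0}, {"tx": 0, "ty": 0, "tz": 0.01, "rx": 0, "ry": 0, "rz": 0, "grip": 0}]}}

```text
clock: 71.5
tool_pos: [0.3936, 0.2638, 0.1108]
tool_rot: [[-0.171, 0.985, 0.002], [0.985, 0.171, -0.005], [-0.005, 0.001, -1.0]]
wrist_force: [-9.7, -7.3, 35.2]
width: 0.0007
gripper_force: 17.6
```

Emit:
{"api": "send_rows", "payload": {"steps": [{"tx": 0, "ty": 0, "tz": 0.006, "rx": 0, "ry": 0, "rz": 0, "grip": 0}, {"tx": 0, "ty": 0, "tz": 0.006, "rx": 0, "ry": 0, "rz": 0, "grip": 0}]}}

```text
clock: 71.75
tool_pos: [0.3937, 0.2638, 0.1104]
tool_rot: [[-0.171, 0.985, 0.001], [0.985, 0.171, -0.007], [-0.007, 0.0, -1.0]]
wrist_force: [-15.0, -12.0, 55.2]
width: 0.0004
gripper_force: 27.5
```

The button has bottomed out. Retracting and checking.

Emit:
{"api": "send_rows", "payload": {"steps": [{"tx": 0, "ty": 0, "tz": -0.05, "rx": 0, "ry": 0, "rz": 0, "grip": 0}, {"tx": 0, "ty": 0, "tz": -0.2, "rx": 0, "ry": 0, "rz": 0, "grip": 0}, {"tx": 0, "ty": 0, "tz": -0.25, "rx": 0, "ry": 0, "rz": 0, "grip": 0}, {"tx": -0.3, "ty": 0.3, "tz": -0.25, "rx": 0, "ry": 0, "rz": 0, "grip": 0}, {"tx": -0.6, "ty": 0.3, "tz": -0.25, "rx": 0, "ry": 0, "rz": 0, "grip": 0}, {"tx": -0.9, "ty": 0.3, "tz": -0.25, "rx": 0, "ry": 0, "rz": 0, "grip": 0}, {"tx": -0.9, "ty": 0.3, "tz": -0.25, "rx": 0, "ry": 0, "rz": 0, "grip": 0}, {"tx": -0.9, "ty": 0.3, "tz": -0.25, "rx": 0, "ry": 0, "rz": 0, "grip": 0}, {"tx": -0.9, "ty": 0.3, "tz": -0.25, "rx": 0, "ry": 0, "rz": 0, "grip": 0}, {"tx": -0.9, "ty": 0.3, "tz": -0.25, "rx": 0, "ry": 0, "rz": 0, "grip": 0}]}}

```text
clock: 73.0
tool_pos: [0.5731, -0.0767, 0.2043]
tool_rot: [[-0.163, 0.987, -0.0], [0.987, 0.163, -0.002], [-0.002, -0.0, -1.0]]
wrist_force: [0.1, 0.4, -0.8]
width: 0.0006
gripper_force: 0.0
```

```bash
python3 - <<'E'
from h import *
st(); im=manip.capture('top'); sc=manip.capture('scene')
d=np.zeros((500,780,3),np.uint8)
d[:500,:390]=cv2.resize(ortho('top',im,.34,.74,-.03,.282,.05),(390,500)); d[:500,390:]=cv2.resize(sc[100:300,340:496],(390,500))
save('fin',d)
E
```

```text
t73.00 [ 0.5731 -0.0767  0.2043] q [ 57.   20.9 -63.8  93.5  19.2  77.6  -0.1] F [ 0.1  0.4 -0.8] w0.0006 g0.0
```

View pics/fin.png

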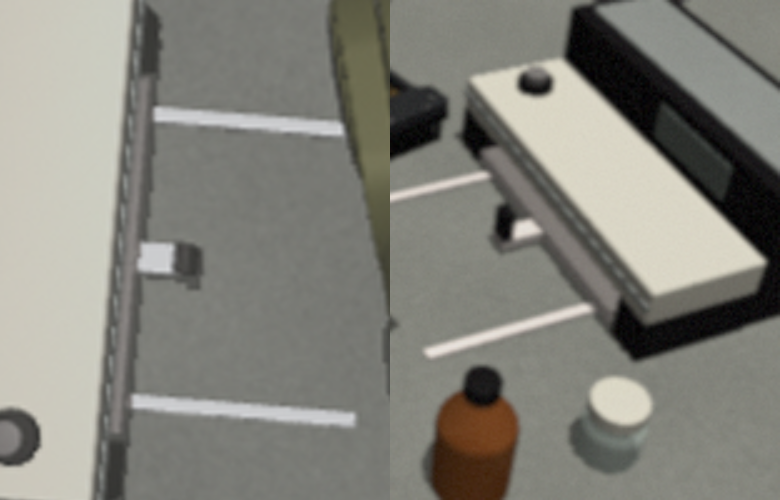

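The tray is flush under the hood with its handle at (188,262), the button is released, and the bystanders are where they were. Handing in.

```bash
python3 -c "
from plant import manip
print(manip.sign_off())"
```

```text
the job is handed in; nothing more can be done
None
```

I put all four cassettes in their own tray pockets window down, pushed the tray home, pressed and released the start button, left the bystanders alone, and handed the job in at 73 s; sign-off gave no verdict.

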